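# Find the penlight in the instrument cases

### The job

The penlight is in one of the three closed steel instrument cases. Work from the left case to the right, opening the lids one after another, each wide open, until you have found it, then take it out and lay it gently down flat in the kidney dish. Every case that has been opened has to be disinfected again, so leave the opened ones standing wide open and keep any case to the right of the penlight's shut; disturb nothing else.

Things in the scene. Friction and masses are not known exactly. Their poses are not given: they have to be found in the camera images.
- case_1: case_1, the leftmost of the three (largest y): steel instrument case fixed on the worktop; all three look alike. Pan 140 mm front to back (x) by 100 mm wide (y), 2.5 mm walls; rim 53 mm, inner floor 7.5 mm, shut lid's top 58 mm above the worktop. Origin: centre of its underside. Front with the lip: -x. Hinge line: along y, 72 mm behind the origin (+x), 53 mm up.
- case_1_lid (a joint): hinge of case_1's lid, rad: 0 shut, 1.57 upright, 1.83 wide open on its stop (leaning back 15 degrees). No latch or spring: the lid (120 g, 146 x 106 mm) drops shut from short of upright and rests on its stop once past upright; lifting it at the lip takes about 1 N.
- case_1_lip (a point): middle of the front edge of case_1's lift lip: a tab in the lid's plane, 56 mm wide, 2.5 mm thick (5 mm at the rolled edge), 25 mm out in front of the case. Shut, its underside is 52 mm above the worktop, free below: hook a tilted fingertip under it from a side or the front, or pinch its sides from above. 167 mm from the hinge line; turns with the lid.
- case_2: case_2, one of the two to the right of case_1, in either order: steel instrument case fixed on the worktop; all three look alike. Pan 140 mm front to back (x) by 100 mm wide (y), 2.5 mm walls; rim 53 mm, inner floor 7.5 mm, shut lid's top 58 mm above the worktop. Origin: centre of its underside. Front with the lip: -x. Hinge line: along y, 72 mm behind the origin (+x), 53 mm up.
- case_2_lid (a joint): hinge of case_2's lid, rad: 0 shut, 1.57 upright, 1.83 wide open on its stop (leaning back 15 degrees). No latch or spring: the lid (120 g, 146 x 106 mm) drops shut from short of upright and rests on its stop once past upright; lifting it at the lip takes about 1 N.
- case_2_lip (a point): middle of the front edge of case_2's lift lip: a tab in the lid's plane, 56 mm wide, 2.5 mm thick (5 mm at the rolled edge), 25 mm out in front of the case. Shut, its underside is 52 mm above the worktop, free below: hook a tilted fingertip under it from a side or the front, or pinch its sides from above. 167 mm from the hinge line; turns with the lid.
- case_3: case_3, one of the two to the right of case_1, in either order: steel instrument case fixed on the worktop; all three look alike. Pan 140 mm front to back (x) by 100 mm wide (y), 2.5 mm walls; rim 53 mm, inner floor 7.5 mm, shut lid's top 58 mm above the worktop. Origin: centre of its underside. Front with the lip: -x. Hinge line: along y, 72 mm behind the origin (+x), 53 mm up.
- case_3_lid (a joint): hinge of case_3's lid, rad: 0 shut, 1.57 upright, 1.83 wide open on its stop (leaning back 15 degrees). No latch or spring: the lid (120 g, 146 x 106 mm) drops shut from short of upright and rests on its stop once past upright; lifting it at the lip takes about 1 N.
- case_3_lip (a point): middle of the front edge of case_3's lift lip: a tab in the lid's plane, 56 mm wide, 2.5 mm thick (5 mm at the rolled edge), 25 mm out in front of the case. Shut, its underside is 52 mm above the worktop, free below: hook a tilted fingertip under it from a side or the front, or pinch its sides from above. 167 mm from the hinge line; turns with the lid.
- penlight_mid (a point): centre (half-way up) of the penlight: a black pen torch with a white end cap, 114 mm long (y), 17 mm wide (x), 19 mm high (z), 50 g; it does not roll. It starts on the floor of case_2 or case_3, lying roughly front to back, its centre within 10 mm of the case's middle, so it can be gripped across its sides from above
- kidney_dish: steel kidney dish on a non-slip foot (it does not move), 104 mm (x) by 200 mm (y), 33 mm high, floor 4 mm thick; origin: centre of its underside. Its -x side is nearly straight, its +x side rounded: inside, at mid-length, from x = -40 to +34 mm. A 114 mm long thing lies flat along y at about x = -12 mm
- forceps_mid (a point): centre of the plain steel forceps, 115 x 14 x 9 mm, lying in case_1
- eye_pads_mid (a point): centre of the flat pale packet of eye pads, 95 x 55 x 8 mm, lying in whichever of case_2 and case_3 does not hold the penlight
- lens_pot_mid (a point): centre of the round black lens pot, 66 mm wide, 33 mm high, at the left: a bystander

How it is judged:
By the outcome, as a careful person would: the job done as asked, in the order asked, and still so for the second after the job is handed in, with the robot touching nothing.
It also fails if it takes over 72 s, if anything falls off the work surface, if the arm or the gripper's body presses on something with over 40 N, if the wrist force passes 120 N, or if a joint passes its speed limit or range.

### The arm

A 7-joint arm with a two-finger parallel gripper is mounted at the origin on a cart in front of the work surface, level with it; the furniture and walls round the work are solid. World frame = base frame: x ahead of the robot, y to its left, z up, the work surface at z = 0. Lengths are in m, angles in rad, forces in N, time in s.
With the tool pointing down it reaches from about 0.4 to 0.875 m from the base axis. Payload 4.4 kg.
Tool frame: the origin (TCP) lies at the very end of the fingers, on their centre line; the grasp point (between the pads) lies 19 mm behind it (ctrl.grip_depth is the distance from the TCP to the grasp point, in m); x points along the fingers, z is the direction in which the jaws open and shut, and the axes are right-handed (so a half turn about x gives the same grasp; the last joint's range is limited). The gripper opens to 85 mm and grips with 20 to 120 N. Pads are 22 mm wide; open, the fingers measure 114 mm over their backs; the gripper's body (76 mm by 85 mm) begins 54 mm behind the grasp point. The pads swing forward as they close: fully open they stand 13 mm farther back than shut.
Start: joints at [1.124, 0.628, 0.038, 1.517, -0.027, 0.996, -0.02], TCP at [0.242, -0.603, 0.231] pointing down, gripper open.
Joint ranges: [-3.06, 3.06], [-0.37, 2.12], [-1.25, 1.32], [0.18, 2.47], [-1.1, 4.24], [0.23, 1.98], [-2.94, 2.94]. Speed limits (rad/s): [2.57, 2.57, 3.14, 3.14, 3.14, 3.14, 3.14].

### API

Orientations are given as a 3x3 rotation matrix whose columns are the frame's x, y, z axes.
In Python, from bench import ctrl, cams, workorder gives the robot as it stands.
- The arm moves only by the tool step_arm, never from a script. Its argument "rows" is a list of rows, each a list of 4 numbers: the shift along the world's x, y, z in cm, then the turn about the world's z in degrees. A call has 1 to 5 rows; each row shifts and turns the commanded pose from where the row before left it; what a row does not reach is not made up. A row lasts 1/12 s, in which the tool goes at most 41.7 mm and 7.16 degrees, less where a joint would pass 70% of its speed; a pose out of reach is approached as far as the arm can. A call is refused whole if a number of a shift passes 4.17 or a number of a turn 7.16, either way. A call with a gripper value outside its range is refused whole. "jaw" is the opening in per cent of the stroke, from 0 (shut) to 100 (fully open), set as the call begins (left out, the last holds). The fingers move at their own pace and stop on an object; "newtons" is the grip in N (left out, the last holds). Time passes only in rows, so rows that do not move let the fingers close. It gives the time, the measured TCP pose, the force and the opening at its end, in the units of the state.
- ctrl.get_state(): the state, without advancing time (a new reading comes with each control period).
- cams.snapshot(name): name is "scene" or "top"; returns the picture (420x560x3 uint8, red, green, blue); there is no depth.
- cams.camera_model(name): a dict with "fovy" (degrees; the focal length in pixels is half the picture's height over the tangent of half this angle, whatever the lens; pixels are square), "cx", "cy" (the principal point, pixels), "world_from_camera" (4x4, takes a point from camera to world coordinates). Camera axes: x right, y up, looking along -z (the intrinsics and any distortion apply to the point x, -y, -z); pixel columns grow to the right and rows downward; lengths in m; the calibration is good to about 2 mm. A picture is of the moment at which its call begins. camera_model takes no time and is no camera call.
- workorder.close_job(): hands the job in, once; it reports no verdict.
The state is a dict: "time_s": time; "joint_pos": joint angles; "dq": joint speeds; "tau": joint torques, N m; "ee_pos": TCP position; "eef_rot": TCP orientation; "wrist_force": force on the tool from outside, world axes, zero at the start; "ft_torque": the same for the moment, N m; "width": finger opening in m.
Only numpy, scipy, OpenCV 4.12 (cv2) and the standard library are available. Lean on these libraries where they do the work, as an engineer would, in place of code of your own. Each camera call takes 0.05 s, during which the arm holds its last target.

## Working session

There is one attempt and no reset: what is moved stays moved. The work goes in short steps, Python scripts to look and compute and a tool call to move; the robot and the scene stay as the last step left them, time stands still between calls to the robot, and variables do not carry over. Pictures are saved under pics/ and viewed, and the job is handed in when it is done.

Besides the shell and the picture viewer there is one more tool, called after "Call:" by a JSON object that holds its "name" and its "arguments". step_arm: Moves the arm, as the interface text tells. Its arguments: {"type":"object","properties":{"rows":{"type":"array","items":{"type":"array","items":{"type":"number"}}},"jaw":{"type":"number"},"newtons":{"type":"number"}},"required":["rows"]}

```bash
ls; mkdir -p pics
cat > h.py <<'E'
import numpy as np,cv2
from bench import ctrl,cams,workorder
def snap(n,f):
    im=cams.snapshot(n); cv2.imwrite('pics/'+f,cv2.cvtColor(im,cv2.COLOR_RGB2BGR)); return im
def cam(n):
    m=cams.camera_model(n); f=210/np.tan(np.radians(m['fovy'])/2); return f,m
def ray(n,u,v):
    f,m=cam(n); K=np.array([[f,0,m['cx']],[0,f,m['cy']],[0,0,1.]])
    d=m.get('distortion'); 
    p=[(u-m['cx'])/f,(v-m['cy'])/f]
    T=np.array(m['world_from_camera']); return T[:3,3],T[:3,:3]@np.array([p[0],-p[1],-1])
def plane(n,u,v,z):
    o,d=ray(n,u,v); return o+d*(z-o[2])/d[2]
def tri(a,b):
    o1,d1=ray('scene',*a);o2,d2=ray('top',*b)
    A=np.stack([d1,-d2],1);s=np.linalg.lstsq(A,o2-o1,rcond=None)[0]
    p,q=o1+s[0]*d1,o2+s[1]*d2; return (p+q)/2,np.linalg.norm(p-q)
def proj(n,P):
    f,m=cam(n);T=np.array(m['world_from_camera']);c=T[:3,:3].T@(np.array(P)-T[:3,3]);return m['cx']+f*c[0]/-c[2],m['cy']-f*c[1]/-c[2]
E
python3 - <<'E'
from h import *
np.set_printoptions(precision=4,suppress=True)
s=ctrl.get_state()
for k in s: print(k,np.array(s[k]))
for n in('scene','top'):
    print(cams.camera_model(n)); snap(n,n+'0.png')
E
```

```text
pics
time_s 0.0
joint_pos [ 1.1242  0.6293  0.0384  1.5184 -0.027   0.9963 -0.02  ]
dq [-0.0012 -0.0004 -0.0009 -0.0009  0.0009  0.0002 -0.0014]
tau [  0.001  -56.3405   1.2271 -19.3445   0.0111   0.0104  -0.    ]
ee_pos [ 0.2414 -0.6028  0.2304]
eef_rot [[-0.0007  0.9284  0.3716]
 [ 0.0017  0.3716 -0.9284]
 [-1.     -0.     -0.0019]]
wrist_force [-0.621   0.4179 -0.1807]
ft_torque [-0.0548 -0.052  -0.0327]
width 0.0853912252538444
{'fovy': 54.50563537030986, 'cx': 282.17934617066, 'cy': 210.56641096937688, 'world_from_camera': array([[-0.4833,  0.3635, -0.7965, -0.3203],
       [-0.8752, -0.2235,  0.4291,  0.487 ],
       [-0.022 ,  0.9044,  0.4261,  0.5295],
       [ 0.    ,  0.    ,  0.    ,  1.    ]])}
{'fovy': 50.11639531894229, 'cx': 276.51345276086056, 'cy': 215.79588179355545, 'world_from_camera': array([[-0.0243,  0.9956, -0.0903,  0.3755],
       [-0.9996, -0.0257, -0.0143,  0.0202],
       [-0.0166,  0.0899,  0.9958,  1.4718],
       [ 0.    ,  0.    ,  0.    ,  1.    ]])}
```

View pics/scene0.png

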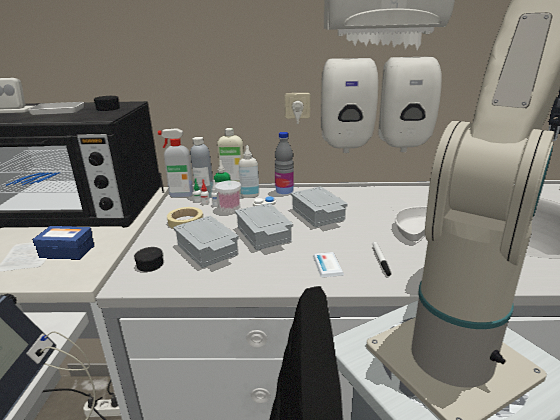

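View pics/top0.png

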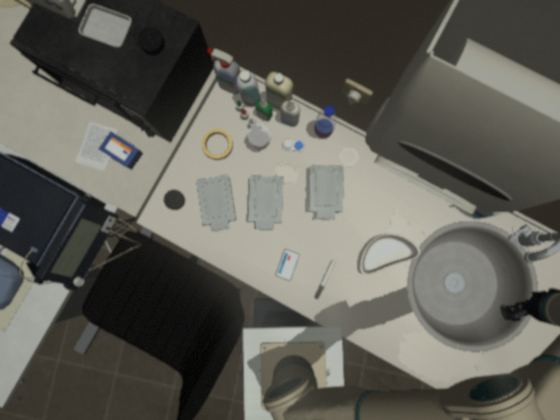

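Run:
```python
from h import *
t=cv2.imread('pics/top0.png');s=cv2.imread('pics/scene0.png')
cv2.imwrite('pics/t0c.png',cv2.resize(t[150:290,160:360],None,fx=4,fy=4,interpolation=cv2.INTER_CUBIC))
cv2.imwrite('pics/s0c.png',cv2.resize(s[170:290,160:360],None,fx=4,fy=4,interpolation=cv2.INTER_CUBIC))
cv2.imwrite('pics/t0d.png',cv2.resize(t[200:300,330:440],None,fx=5,fy=5,interpolation=cv2.INTER_CUBIC))
```

```text
(no output)
```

View pics/t0c.png

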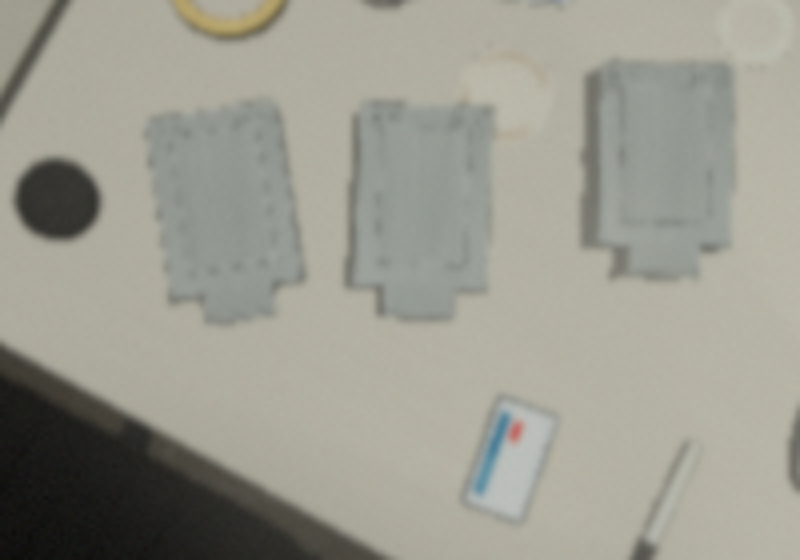

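View pics/s0c.png

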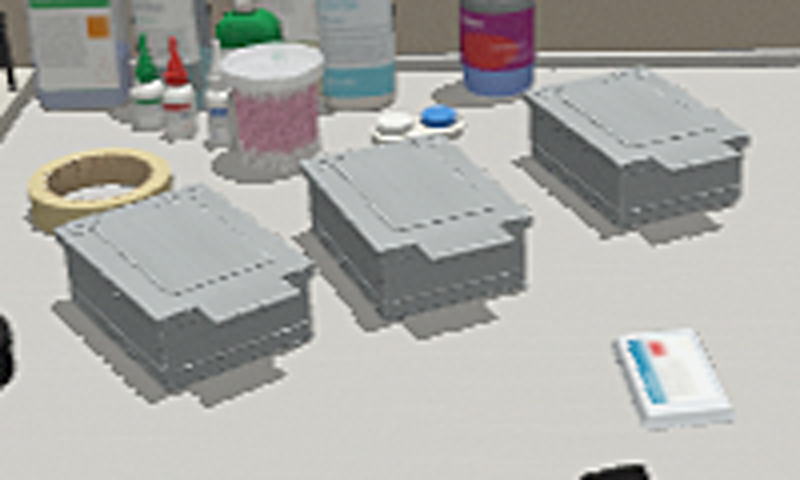

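View pics/t0d.png

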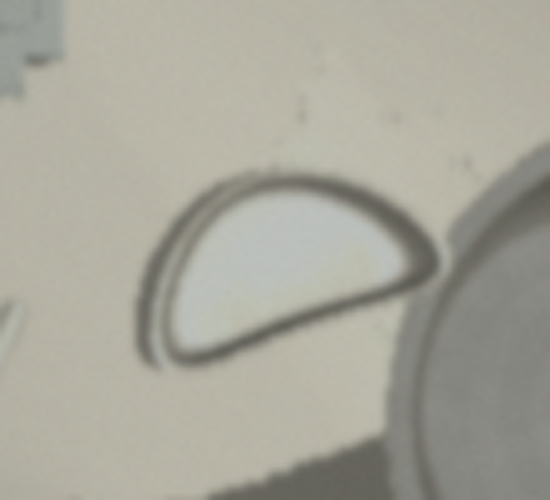

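Run:
```python
from h import *
np.set_printoptions(precision=4,suppress=True)
T={'1':dict(bl=(147,118),br=(272,100),fr=(303,278),fl=(170,302),ll=(207,322),lr=(274,312)),
'2':dict(bl=(357,102),br=(494,105),fr=(487,290),fl=(347,286),ll=(379,316),lr=(453,318)),
'3':dict(bl=(603,62),br=(732,65),fr=(730,246),fl=(590,244),ll=(622,274),lr=(697,276))}
S={'1':dict(bl=(58,232),br=(195,187),fr=(313,269),fl=(160,325),ll=(213,320),lr=(284,290)),
'2':dict(bl=(302,168),br=(430,140),fr=(530,220),fl=(382,250),ll=(428,260),lr=(503,244)),
'3':dict(bl=(528,97),br=(643,68),fr=(748,140),fl=(624,165),ll=(665,168),lr=(737,152))}
for c in T:
  for k in T[c]:
    t=np.array(T[c][k])/4+[160,150]-.4; s=np.array(S[c][k])/4+[160,170]-.4
    p,e=tri(s,t); print(c,k,p,e, plane('top',*t,.057))
```

```text
1 bl [0.6283 0.293  0.0523] 0.0037341782267897245 [0.6281 0.2939 0.057 ]
1 br [0.6407 0.1943 0.0537] 0.0005184314107929172 [0.64   0.1937 0.057 ]
1 fr [0.4969 0.1712 0.0525] 0.0009102452600116713 [0.4967 0.1712 0.057 ]
1 fl [0.4797 0.2752 0.0542] 0.004570525671056945 [0.4803 0.2769 0.057 ]
1 ll [0.4635 0.2472 0.0569] 0.0011744679402065376 [0.4637 0.2477 0.057 ]
1 lr [0.4714 0.1969 0.0576] 0.0052753677859355905 [0.4703 0.1946 0.057 ]
2 bl [0.6358 0.1229 0.0524] 0.006945902068880728 [0.6365 0.1258 0.057 ]
2 br [0.6337 0.0187 0.049 ] 0.004980798091689732 [0.6311 0.0165 0.057 ]
2 fr [0.4838 0.0259 0.0527] 0.00017169149208088718 [0.4834 0.0258 0.057 ]
2 fl [0.4874 0.1328 0.0594] 0.007735056368653239 [0.4894 0.1364 0.057 ]
2 ll [0.4644 0.1104 0.0567] 0.0028205616559566784 [0.465  0.1116 0.057 ]
2 lr [0.4632 0.055  0.0527] 0.004012858794901817 [0.462  0.0532 0.057 ]
3 bl [ 0.6633 -0.0737  0.0513] 0.004871944657374314 [ 0.6634 -0.0713  0.057 ]
3 br [ 0.6579 -0.1752  0.055 ] 0.0024631493434492035 [ 0.6582 -0.1739  0.057 ]
3 fr [ 0.5136 -0.1682  0.051 ] 0.001262519757419076 [ 0.5133 -0.1669  0.057 ]
3 fl [ 0.5151 -0.0603  0.0577] 0.009259318437966688 [ 0.5178 -0.0565  0.057 ]
3 ll [ 0.4924 -0.082   0.0592] 0.0027560408396049463 [ 0.4934 -0.081   0.057 ]
3 lr [ 0.4898 -0.1405  0.0578] 0.001360581076915104 [ 0.4903 -0.14    0.057 ]
```

```bash
cat > fit.py <<'E'
from h import *
from scipy.optimize import least_squares
def fitrigid(model,pts):
    f=lambda q:((np.array([[np.cos(q[2]),-np.sin(q[2])],[np.sin(q[2]),np.cos(q[2])]])@model.T).T+q[:2]-pts).ravel()
    r=least_squares(f,[.5,0,0]); return r.x,np.abs(r.fun).reshape(-1,2)
M=dict(bl=(72,53),br=(72,-53),fr=(-74,-53),fl=(-74,53),ll=(-95,28),lr=(-95,-28))
E
python3 - <<'E'
from fit import *
np.set_printoptions(precision=4,suppress=True)
T={'1':dict(bl=(147,118),br=(272,100),fr=(303,278),fl=(170,302),ll=(207,322),lr=(274,312)),
'2':dict(bl=(357,102),br=(494,105),fr=(487,290),fl=(347,286),ll=(379,316),lr=(453,318)),
'3':dict(bl=(603,62),br=(732,65),fr=(730,246),fl=(590,244),ll=(622,274),lr=(697,276))}
S={'1':dict(bl=(58,232),br=(195,187),fr=(313,269),fl=(160,325),ll=(213,320),lr=(284,290)),
'2':dict(bl=(302,168),br=(430,140),fr=(530,220),fl=(382,250),ll=(428,260),lr=(503,244)),
'3':dict(bl=(528,97),br=(643,68),fr=(748,140),fl=(624,165),ll=(665,168),lr=(737,152))}
for c in T:
  m=np.array([M[k] for k in M])/1e3
  a=np.array([plane('top',*(np.array(T[c][k])/4+[160,150]-.4),.057)[:2] for k in M])
  b=np.array([plane('scene',*(np.array(S[c][k])/4+[160,170]-.4),.057)[:2] for k in M])
  for n,p in(('top',a),('scene',b),('both',(a+b)/2)):
    q,e=fitrigid(m,p); print(c,n,q[:2],np.degrees(q[2]),e.max(0), 'lip8',q[:2]-.087*np.array([np.cos(q[2]),np.sin(q[2])]))
# dish rim crop5
D=dict(a=(145,358),b=(437,265),top=(270,175),st=(310,318))
for k,v in D.items(): print(k,plane('top',v[0]/5+330-.4,v[1]/5+200-.4,.033))
print(proj('scene',plane('top',389,253,.004)),)
E
```

```text
1 top [0.5619 0.234 ] 7.723667109987409 [0.002  0.0025] lip8 [0.4757 0.2223]
1 scene [0.5572 0.2354] 8.521143784445643 [0.0068 0.0051] lip8 [0.4711 0.2225]
1 both [0.5595 0.2347] 8.114497017199035 [0.0028 0.0037] lip8 [0.4734 0.2224]
2 top [0.5602 0.0762] -3.5785408696997476 [0.0024 0.0027] lip8 [0.4733 0.0816]
2 scene [0.5539 0.0782] -3.2018766972107358 [0.0061 0.0074] lip8 [0.467  0.0831]
2 both [0.557  0.0772] -3.3974771390064555 [0.003  0.0024] lip8 [0.4702 0.0824]
3 top [ 0.5883 -0.117 ] -3.7444324596103056 [0.0023 0.0028] lip8 [ 0.5015 -0.1114]
3 scene [ 0.5833 -0.1175] -2.8287313799133327 [0.0076 0.0063] lip8 [ 0.4964 -0.1133]
3 both [ 0.5858 -0.1173] -3.2981881871253664 [0.0039 0.0023] lip8 [ 0.499  -0.1123]
a [ 0.3229 -0.2151  0.033 ]
b [ 0.3771 -0.4024  0.033 ]
top [ 0.4369 -0.2993  0.033 ]
st [ 0.3456 -0.3205  0.033 ]
(np.float64(419.9747119449131), np.float64(225.37366016172976))
```

Call:
{"name": "step_arm", "arguments": {"rows": [[0,0,0,-6],[2,4,0,-7],[2,4,0,0],[2,4,0,0],[2,4,0,0]]}}

```text
time_s: 0.52
ee_pos: [0.3164, -0.4524, 0.2308]
eef_rot: [[-0.0, 0.988, 0.153], [0.001, 0.153, -0.988], [-1.0, -0.0, -0.001]]
wrist_force: [1.5, 0.7, -0.4]
width: 0.0855
```

Call:
{"name": "step_arm", "arguments": {"rows": [[1,4,0,0],[1,4,0,0],[1,4,0,0],[1,4,0,0],[1,4,0,0]]}}

```text
time_s: 0.93
ee_pos: [0.366, -0.2523, 0.2312]
eef_rot: [[-0.0, 0.988, 0.153], [0.0, 0.153, -0.988], [-1.0, -0.0, -0.0]]
wrist_force: [0.7, -0.0, 0.4]
width: 0.0854
```

Call:
{"name": "step_arm", "arguments": {"rows": [[1,4,0,0],[1,4,0,0],[1,4,0,0],[1,4,0,0],[1,4,0,0]]}}

```text
time_s: 1.35
ee_pos: [0.416, -0.0524, 0.2313]
eef_rot: [[-0.0, 0.988, 0.153], [-0.0, 0.153, -0.988], [-1.0, -0.0, 0.0]]
wrist_force: [1.0, -0.2, 0.4]
width: 0.0852
```

Call:
{"name": "step_arm", "arguments": {"rows": [[1,4,0,0],[1,4,0,0],[1,4,0,0],[1,4,0,0],[1,4,-2,0]]}}

```text
time_s: 1.77
ee_pos: [0.4675, 0.1455, 0.2153]
eef_rot: [[0.006, 0.988, 0.154], [0.003, 0.154, -0.988], [-1.0, 0.006, -0.002]]
wrist_force: [0.8, -0.7, 1.1]
width: 0.0852
```

Call:
{"name": "step_arm", "arguments": {"rows": [[0.8,3.7,-2,-0.5],[0,3.7,-3,0],[0,0,-4,0],[0,0,-3,0],[0,0,0,0]]}}

```text
time_s: 2.18
ee_pos: [0.4687, 0.2093, 0.0921]
eef_rot: [[-0.01, 0.989, 0.147], [-0.005, 0.147, -0.989], [-1.0, -0.011, 0.003]]
wrist_force: [-0.9, -0.6, -0.3]
width: 0.0855
```

Run:
```python
from h import *
t=snap('top','t1.png');s=snap('scene','s1.png')
t=cv2.imread('pics/t1.png');s=cv2.imread('pics/s1.png')
a=cv2.resize(t[150:290,160:360],None,fx=4,fy=4,interpolation=cv2.INTER_CUBIC)
b=cv2.resize(s[150:290,130:330],None,fx=4,fy=4,interpolation=cv2.INTER_CUBIC)
cv2.imwrite('pics/t1c.png',a);cv2.imwrite('pics/s1c.png',b); print(ctrl.get_state()['ee_pos'])
```

```text
[0.47238695 0.20978465 0.09693965]
```

View pics/t1c.png

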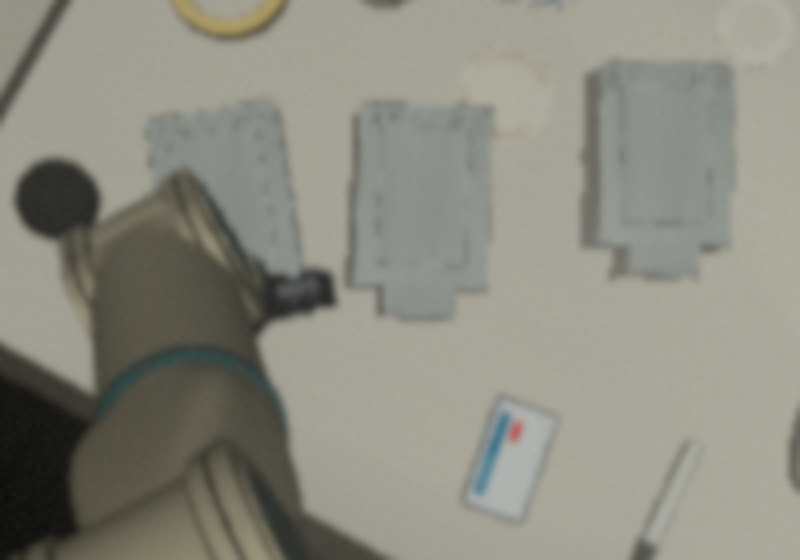

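View pics/s1c.png

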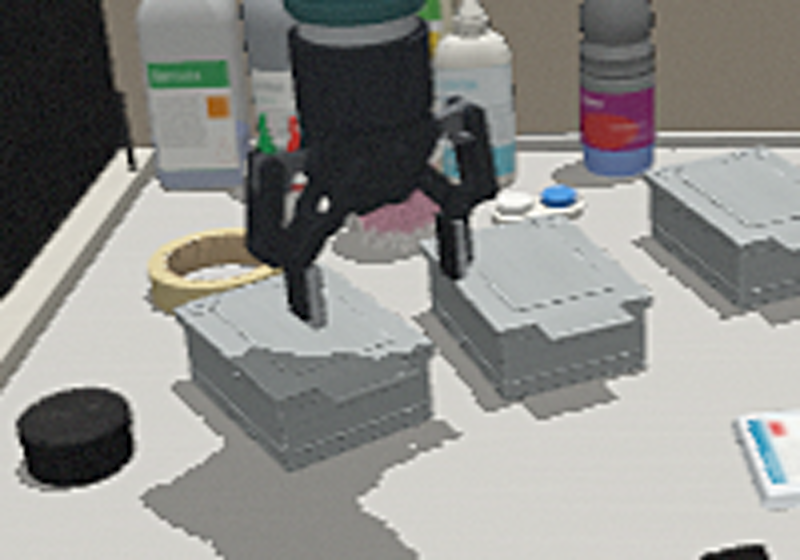

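Call:
{"name": "step_arm", "arguments": {"rows": [[0.2,1.25,0,0],[0,0,0,0]]}}

```text
time_s: 2.45
ee_pos: [0.4773, 0.2262, 0.0998]
eef_rot: [[0.005, 0.989, 0.146], [0.004, 0.146, -0.989], [-1.0, 0.006, -0.004]]
wrist_force: [0.2, 0.9, 0.5]
width: 0.0858
```

Run:
```python
from h import *
st=ctrl.get_state();p=np.array(st['ee_pos']);R=np.array(st['eef_rot']);print(p)
snap('scene','s2.png')
s=cv2.imread('pics/s2.png')
x=130;y=150
b=cv2.resize(s[150:290,130:330],None,fx=4,fy=4,interpolation=cv2.INTER_CUBIC)
for sgn in(-1,1):
  q=p+R[:,2]*sgn*.0427+[0,0,.013]; u=proj('scene',q); cv2.circle(b,(int((u[0]-130+.5)*4),int((u[1]-150+.5)*4)),3,(0,0,255),-1)
for c in((.0,.028),(.0,-.028)):
  a=np.radians(8.1); q=[.5615-.095*np.cos(a)-c[1]*np.sin(a),.2345-.095*np.sin(a)+c[1]*np.cos(a),.057]; u=proj('scene',q); cv2.circle(b,(int((u[0]-130+.5)*4),int((u[1]-150+.5)*4)),3,(0,255,0),-1)
cv2.imwrite('pics/s2c.png',b)
```

```text
[0.47727277 0.22622246 0.09975068]
```

View pics/s2c.png

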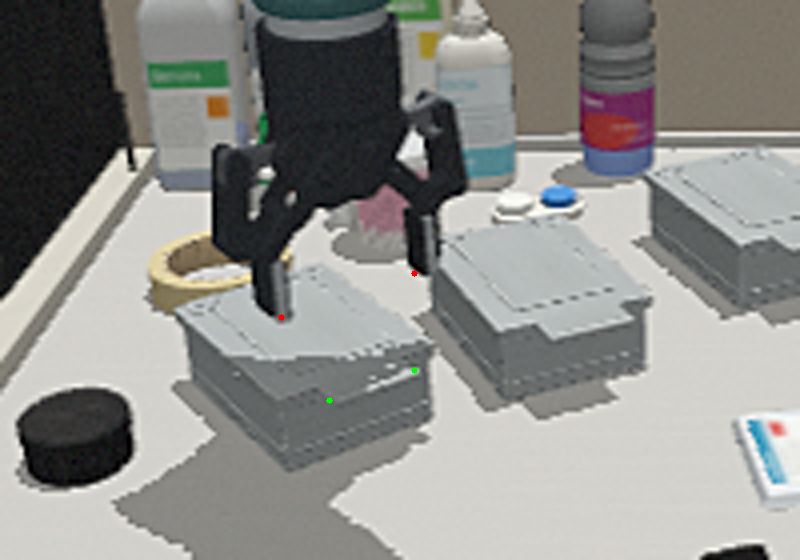

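Call:
{"name": "step_arm", "arguments": {"rows": [[-0.3,-0.4,0,0],[0,0,-1.5,0],[0,0,-1.5,0],[0,0,0,0],[0,0,0,0]]}}

```text
time_s: 2.92
ee_pos: [0.4717, 0.2182, 0.0678]
eef_rot: [[-0.001, 0.99, 0.144], [-0.001, 0.144, -0.99], [-1.0, -0.001, 0.0]]
wrist_force: [0.5, 0.7, -0.3]
width: 0.0856
```

Call:
{"name": "step_arm", "arguments": {"rows": [[0.2,0.4,0,0],[0,0,-1.3,0],[0,0,-1.3,0],[0,0,0,0],[0,0,0,0]]}}

```text
time_s: 3.33
ee_pos: [0.4742, 0.2231, 0.0419]
eef_rot: [[0.0, 0.989, 0.145], [0.0, 0.145, -0.989], [-1.0, 0.0, -0.0]]
wrist_force: [0.3, 0.0, 1.7]
width: 0.0855
```

```bash
cat > look.py <<'E'
from h import *
import sys
# look.py tag x0 y0 cam
tag,c,x,y,w,hh,k=sys.argv[1],sys.argv[2],*map(int,sys.argv[3:8])
snap(c,tag+'_full.png'); s=cv2.imread('pics/'+tag+'_full.png')
cv2.imwrite('pics/'+tag+'.png',cv2.resize(s[y:y+hh,x:x+w],None,fx=k,fy=k,interpolation=cv2.INTER_CUBIC))
st=ctrl.get_state();print(np.round(st['ee_pos'],4),np.round(st['wrist_force'],1),st['width'],st['time_s'],'yaw',np.degrees(np.arctan2(st['eef_rot'][1][2],st['eef_rot'][0][2])))
E
python3 look.py s3 scene 150 190 130 100 6
```

```text
[0.4745 0.2232 0.0422] [-0.1 -0.4  0.5] 0.08523339120274025 3.3833 yaw -81.682805175735
```

View pics/s3.png

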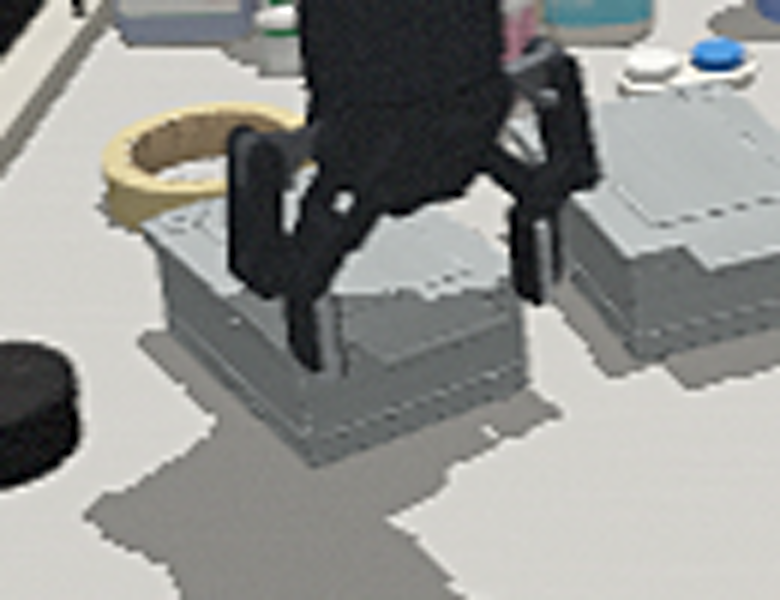

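Call:
{"name": "step_arm", "arguments": {"rows": [[0,0,0,0],[0,0,0,0],[0,0,0,0],[0,0,0,0],[0,0,0,0]], "jaw": 40, "newtons": 25}}

```text
time_s: 3.8
ee_pos: [0.4748, 0.2209, 0.0426]
eef_rot: [[0.001, 0.99, 0.144], [-0.002, 0.144, -0.99], [-1.0, 0.001, 0.002]]
wrist_force: [-0.6, -4.0, 7.1]
width: 0.0547
```

```bash
python3 look.py s4 scene 150 190 130 100 6
```

```text
[0.4747 0.2209 0.0426] [ 0.4 -5.2  7.7] 0.05509494278950209 3.85 yaw -81.74919871973367
```

View pics/s4.png

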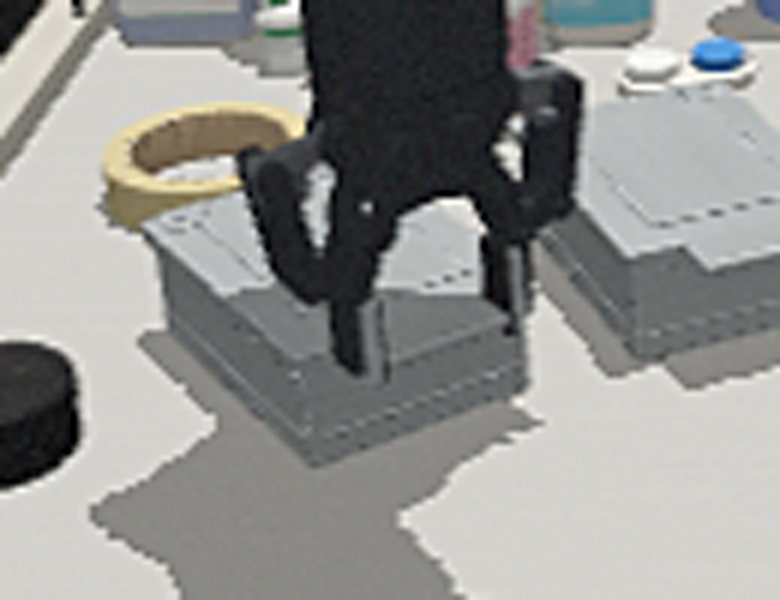

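Call:
{"name": "step_arm", "arguments": {"rows": [[0.08,0.01,1.59,0],[0.24,0.03,1.57,0],[0.39,0.06,1.54,0],[0.54,0.08,1.49,0],[0,0,0,0]]}}

```text
time_s: 4.27
ee_pos: [0.489, 0.2229, 0.1059]
eef_rot: [[0.004, 0.99, 0.142], [-0.001, 0.142, -0.99], [-1.0, 0.004, 0.001]]
wrist_force: [2.2, -4.7, -2.4]
width: 0.0546
```

```bash
python3 look.py s5 scene 150 160 130 130 4
```

```text
[0.4884 0.2228 0.1047] [ 4.3 -4.7 -2.6] 0.05508898397814168 4.3167 yaw -81.81160294873598
```

View pics/s5.png

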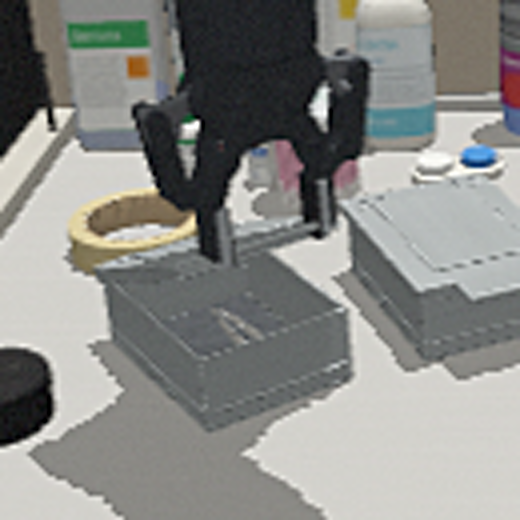

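Lid follows; forceps visible in case 1. Continue the arc.

Call:
{"name": "step_arm", "arguments": {"rows": [[0.69,0.1,1.43,0],[0.82,0.12,1.35,0],[0.95,0.13,1.27,0],[1.07,0.15,1.17,0],[1.19,0.17,1.04,0]]}}

```text
time_s: 4.73
ee_pos: [0.5337, 0.2291, 0.1657]
eef_rot: [[-0.001, 0.99, 0.144], [-0.003, 0.144, -0.99], [-1.0, -0.002, 0.003]]
wrist_force: [2.7, -4.3, -5.2]
width: 0.0543
```

Call:
{"name": "step_arm", "arguments": {"rows": [[1.28,0.18,0.92,0],[1.36,0.19,0.79,0],[1.43,0.2,0.65,0],[1.49,0.21,0.5,0],[1.53,0.22,0.35,0]]}}

```text
time_s: 5.15
ee_pos: [0.6041, 0.2391, 0.1981]
eef_rot: [[-0.003, 0.99, 0.144], [-0.003, 0.144, -0.99], [-1.0, -0.003, 0.003]]
wrist_force: [-1.4, -4.9, 1.3]
width: 0.055
```

Call:
{"name": "step_arm", "arguments": {"rows": [[1.55,0.22,0.19,0],[1.57,0.22,0.03,0],[1.56,0.22,-0.13,0],[0.78,0.11,-0.12,0],[0,0,0,0]]}}

```text
time_s: 5.57
ee_pos: [0.6621, 0.2472, 0.1985]
eef_rot: [[0.004, 0.99, 0.143], [-0.002, 0.143, -0.99], [-1.0, 0.004, 0.002]]
wrist_force: [0.5, -4.2, 7.5]
width: 0.0552
```

```bash
python3 look.py s6 scene 120 110 170 160 4;python3 look.py t6 top 160 130 200 150 4
```

```text
[0.6613 0.2471 0.1986] [ 0.3 -3.8  8.4] 0.05494821349144035 5.6167 yaw -81.76479454748548
[0.6608 0.2471 0.1986] [ 0.3 -4.6  7.5] 0.05455277963008585 5.6667 yaw -81.75253627421905
```

View pics/s6.png

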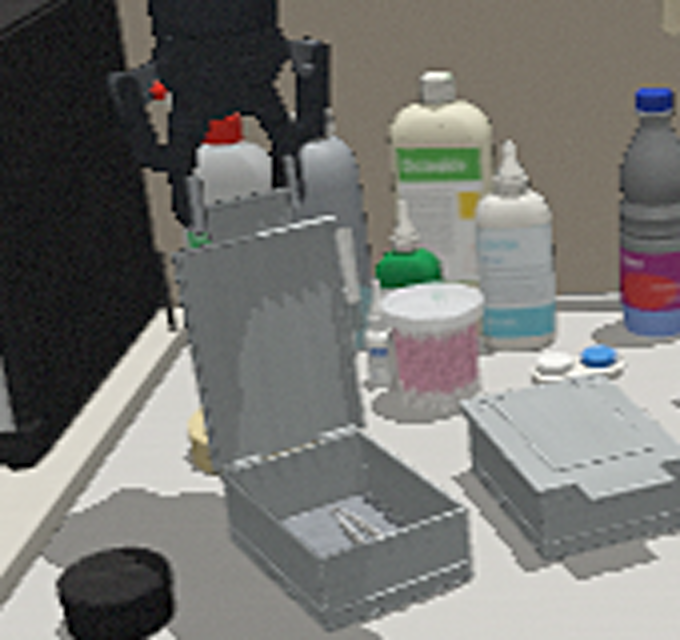

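View pics/t6.png

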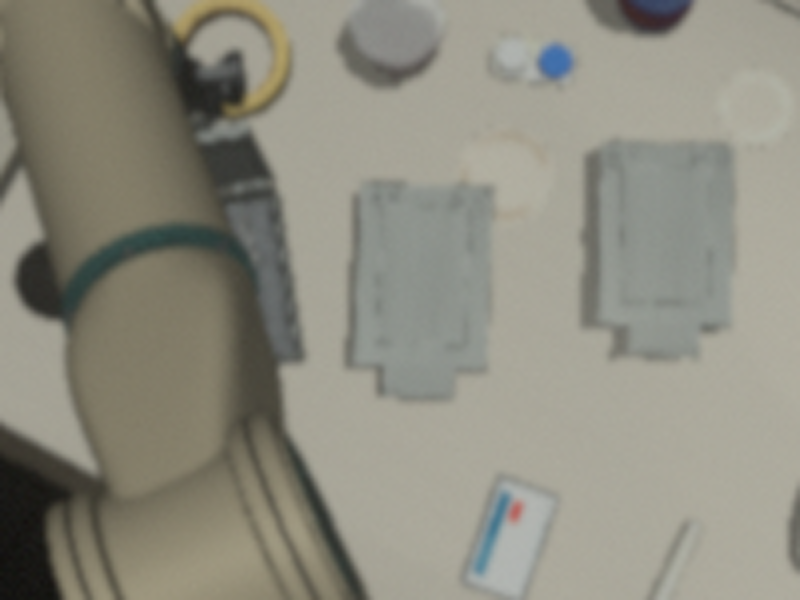

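Call:
{"name": "step_arm", "arguments": {"rows": [[0.7,0.1,-0.15,0],[0,0,0,0]]}}

```text
time_s: 5.83
ee_pos: [0.6684, 0.2481, 0.1973]
eef_rot: [[0.004, 0.99, 0.143], [-0.002, 0.143, -0.99], [-1.0, 0.003, 0.002]]
wrist_force: [0.5, -4.2, 7.5]
width: 0.0548
```

Call:
{"name": "step_arm", "arguments": {"rows": [[0,0,0,0],[0,0,0,0],[0,0,0,0],[0,0,0.5,0],[0,0,1,0]], "jaw": 100}}

```text
time_s: 6.25
ee_pos: [0.6649, 0.2503, 0.21]
eef_rot: [[-0.003, 0.989, 0.145], [-0.001, 0.145, -0.989], [-1.0, -0.003, 0.0]]
wrist_force: [-0.1, -0.4, -0.4]
width: 0.0853
```

```bash
python3 look.py s7 scene 120 110 170 160 4
```

```text
[0.6668 0.2508 0.2136] [0.9 1.  1.6] 0.08564457445032675 6.3 yaw -81.65513024161326
```

View pics/s7.png

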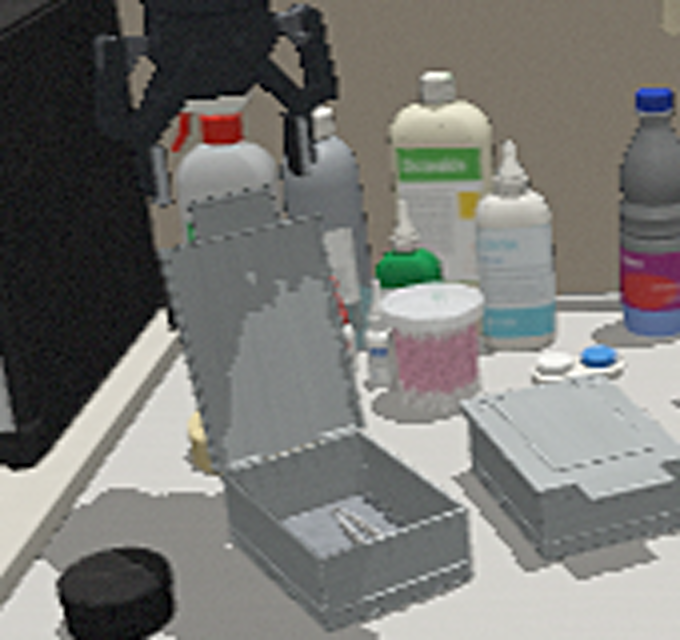

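Call:
{"name": "step_arm", "arguments": {"rows": [[0,0,3,0],[0,0,2,0],[-2.5,-2,0,-3],[-2.5,-2,0,-3],[-2.5,-2,0,-3]]}}

```text
time_s: 6.72
ee_pos: [0.5907, 0.1899, 0.2623]
eef_rot: [[0.002, 1.0, -0.014], [0.001, -0.014, -1.0], [-1.0, 0.002, -0.001]]
wrist_force: [0.7, -0.1, -0.0]
width: 0.0855
```

Call:
{"name": "step_arm", "arguments": {"rows": [[-2.5,-2.2,-2,-2.8],[-2.5,-2.2,-2,0],[-2.5,-2.2,-2,0],[-2.5,-2.2,-2,0],[-2,-2,-2,0]]}}

```text
time_s: 7.13
ee_pos: [0.4697, 0.0812, 0.1616]
eef_rot: [[0.001, 0.998, -0.061], [0.0, -0.061, -0.998], [-1.0, 0.001, -0.0]]
wrist_force: [0.5, -0.8, -1.2]
width: 0.0854
```

Call:
{"name": "step_arm", "arguments": {"rows": [[0,0,0,0],[0,0,0,0],[0,0,0,0]]}}

```text
time_s: 7.38
ee_pos: [0.4729, 0.0828, 0.1622]
eef_rot: [[0.003, 0.998, -0.061], [0.001, -0.061, -0.998], [-1.0, 0.003, -0.001]]
wrist_force: [0.7, -1.0, 0.1]
width: 0.0852
```

Down to z≈0.042.

Call:
{"name": "step_arm", "arguments": {"rows": [[-0.1,0,-3,0],[0,0,-3,0],[0,0,-2,0],[0,0,0,0],[0,0,0,0]]}}

```text
time_s: 7.8
ee_pos: [0.4713, 0.083, 0.0813]
eef_rot: [[0.0, 0.998, -0.06], [0.0, -0.06, -0.998], [-1.0, 0.0, -0.0]]
wrist_force: [0.1, -0.5, 0.5]
width: 0.0855
```

```bash
python3 look.py s8 scene 160 120 160 150 4
```

```text
[0.4718 0.083  0.0821] [ 0.8 -0.8  0.5] 0.08558227900922204 7.85 yaw -93.43609208903186
```

View pics/s8.png

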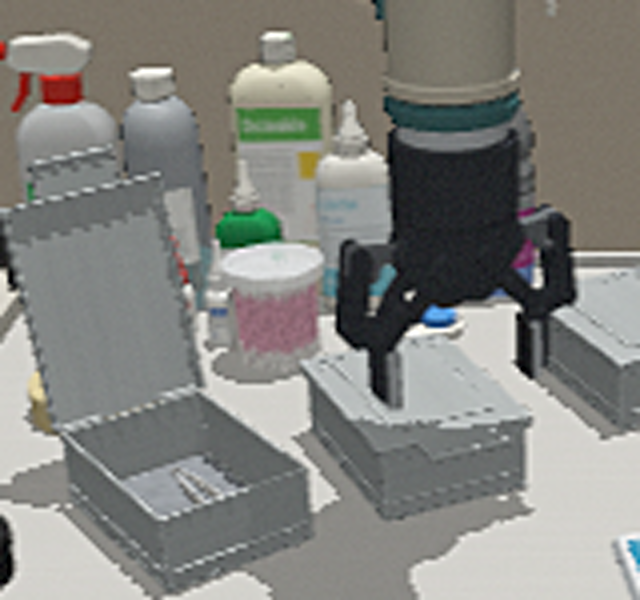

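Call:
{"name": "step_arm", "arguments": {"rows": [[0,0,-2,0],[0,0,-1.9,0],[0,0,0,0],[0,0,0,0]]}}

```text
time_s: 8.18
ee_pos: [0.471, 0.0825, 0.0432]
eef_rot: [[0.001, 0.998, -0.06], [0.0, -0.06, -0.998], [-1.0, 0.001, -0.0]]
wrist_force: [0.5, 0.6, -0.5]
width: 0.0851
```

Call:
{"name": "step_arm", "arguments": {"rows": [[0,0,0,0],[0,0,0,0],[0,0,0,0],[0,0,0,0],[0,0,0,0]], "jaw": 40, "newtons": 25}}

```text
time_s: 8.6
ee_pos: [0.471, 0.0796, 0.044]
eef_rot: [[0.002, 0.998, -0.063], [-0.002, -0.063, -0.998], [-1.0, 0.002, 0.002]]
wrist_force: [-1.5, -6.6, 10.8]
width: 0.0547
```

```bash
python3 look.py s9 scene 180 160 140 120 5
```

```text
[0.4711 0.0796 0.044 ] [-1.2 -7.1  9.7] 0.05492827828067781 8.65 yaw -93.60139152956285
```

View pics/s9.png

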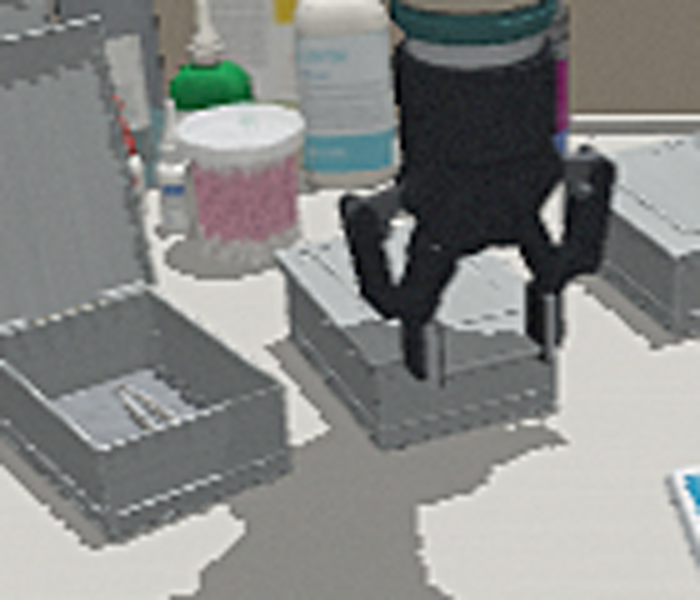

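Call:
{"name": "step_arm", "arguments": {"rows": [[0.08,-0.2,1.59,0],[0.24,-0.01,1.57,0],[0.39,-0.02,1.54,0],[0.55,-0.03,1.49,0],[0.7,-0.04,1.43,0]]}}

```text
time_s: 9.07
ee_pos: [0.4913, 0.0782, 0.1202]
eef_rot: [[0.003, 0.998, -0.062], [-0.001, -0.062, -0.998], [-1.0, 0.003, 0.0]]
wrist_force: [3.9, -2.3, -5.3]
width: 0.0548
```

Call:
{"name": "step_arm", "arguments": {"rows": [[0.83,-0.05,1.35,0],[0.96,-0.06,1.27,0],[1.08,-0.06,1.17,0],[1.2,-0.07,1.04,0],[1.29,-0.08,0.92,0]]}}

```text
time_s: 9.48
ee_pos: [0.5434, 0.0748, 0.1773]
eef_rot: [[-0.0, 0.998, -0.061], [-0.001, -0.061, -0.998], [-1.0, -0.0, 0.001]]
wrist_force: [1.5, -1.8, -4.9]
width: 0.0545
```

Call:
{"name": "step_arm", "arguments": {"rows": [[1.38,-0.08,0.79,0],[1.45,-0.09,0.65,0],[1.51,-0.09,0.5,0],[1.55,-0.09,0.35,0],[1.57,-0.09,0.19,0]]}}

```text
time_s: 9.9
ee_pos: [0.6182, 0.0701, 0.203]
eef_rot: [[0.0, 0.998, -0.062], [-0.001, -0.062, -0.998], [-1.0, 0.0, 0.001]]
wrist_force: [-0.5, -2.2, 4.3]
width: 0.0545
```

Call:
{"name": "step_arm", "arguments": {"rows": [[1.59,-0.1,0.03,0],[1.58,-0.1,-0.13,0],[1.4,-0.09,-0.25,0],[0,0,0,0],[0,0,0,0]]}}

```text
time_s: 10.32
ee_pos: [0.6663, 0.067, 0.2002]
eef_rot: [[0.006, 0.998, -0.062], [-0.001, -0.062, -0.998], [-1.0, 0.006, 0.001]]
wrist_force: [0.1, -2.3, 7.2]
width: 0.0546
```

```bash
python3 look.py s10 scene 120 110 190 160 4
```

```text
[0.6658 0.0671 0.2003] [ 0.6 -2.6  8.1] 0.054429824508679205 10.3667 yaw -93.55103936665165
```

View pics/s10.png

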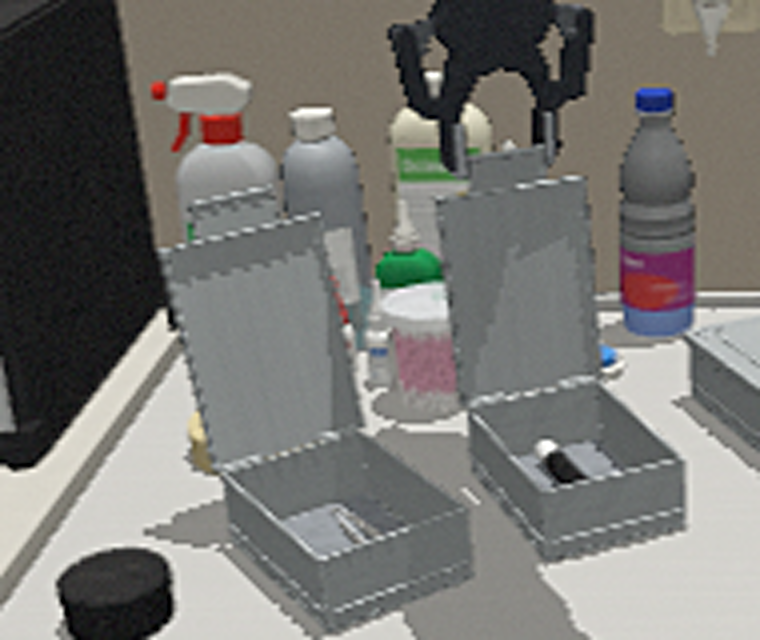

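Call:
{"name": "step_arm", "arguments": {"rows": [[0,0,0,0],[0,0,0,0],[0,0,0,0],[0,0,0.5,0],[0,0,1,0]], "jaw": 100}}

```text
time_s: 10.78
ee_pos: [0.6625, 0.0687, 0.2114]
eef_rot: [[-0.003, 0.998, -0.06], [-0.0, -0.06, -0.998], [-1.0, -0.003, 0.0]]
wrist_force: [-0.0, -0.2, -0.4]
width: 0.0853
```

Call:
{"name": "step_arm", "arguments": {"rows": [[0,0,3,0],[0,0,3,0],[-4,0,0,0],[-4,0,0,0],[-4,0,0,0]]}}

```text
time_s: 11.2
ee_pos: [0.5429, 0.0687, 0.2734]
eef_rot: [[0.002, 0.998, -0.061], [0.0, -0.061, -0.998], [-1.0, 0.002, -0.001]]
wrist_force: [-0.3, 0.2, 1.0]
width: 0.0854
```

Call:
{"name": "step_arm", "arguments": {"rows": [[-4,0,0,0],[-4,0,0,0],[-4,0,0,0],[-4,0,0,0],[0,0,0,0]]}}

```text
time_s: 11.62
ee_pos: [0.3742, 0.0676, 0.2719]
eef_rot: [[-0.009, 0.998, -0.059], [-0.001, -0.059, -0.998], [-1.0, -0.009, 0.002]]
wrist_force: [-1.4, 0.5, -0.8]
width: 0.0856
```

```bash
python3 look.py s11 scene 200 150 130 120 6; python3 look.py t11 top 190 150 140 110 5
```

```text
[0.3796 0.0683 0.2728] [ 1.6 -0.2  1.1] 0.08536576273830007 11.6667 yaw -93.39275355007099
[0.383  0.0687 0.2734] [ 0.9  0.  -0.6] 0.08577375423120898 11.7167 yaw -93.42833718456544
```

View pics/s11.png

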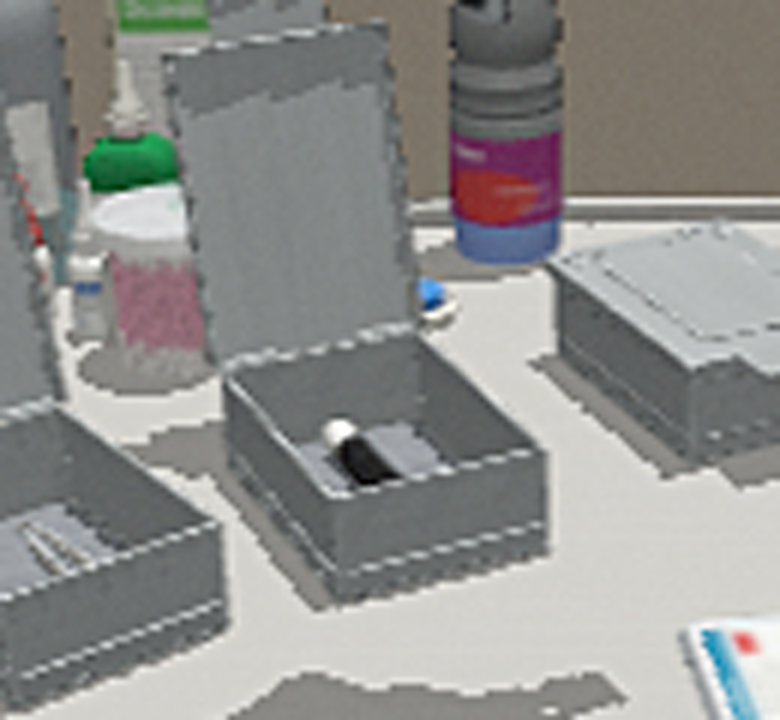

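View pics/t11.png

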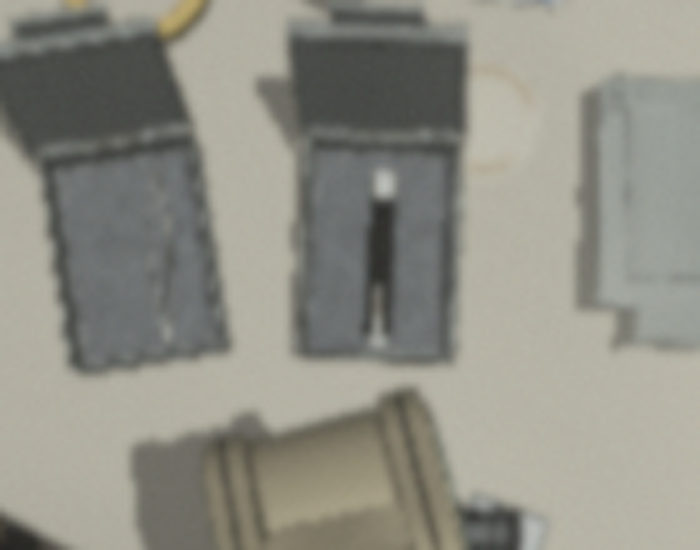

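Run:
```python
from h import *
np.set_printoptions(precision=4,suppress=True)
T=lambda u,v:(u/5+190-.4,v/5+150-.4)
S=lambda u,v:(u/6+200-.4,v/6+150-.4)
print('cap back top',tri(S(340,420),T(385,169)))
print('cap/black joint',tri(S(350,443),T(383,200)))
a=plane('top',*T(385,167),.022);b=plane('top',*T(376,350),.022);print(a,b,np.linalg.norm(a-b),(a+b)/2,np.degrees(np.arctan2((a-b)[1],(a-b)[0])))
f=cv2.cvtColor(cv2.imread('pics/t11_full.png'),cv2.COLOR_BGR2GRAY)
# black body row centroids
for r in range(186,222,3):
    row=f[r,255:277].astype(int); print(r,row)
# dish: mask
```

```text
cap back top (array([0.6128, 0.0692, 0.0234]), np.float64(0.0036801647432607217))
cap/black joint (array([0.5935, 0.0722, 0.0205]), np.float64(0.0011920733864191635))
[0.6153 0.0709 0.022 ] [0.4956 0.0794 0.022 ] 0.11998640118927067 [0.5554 0.0751 0.022 ] -4.0661951697394025
186 [113 114 112 113 112 112 112 111 111 127 164 182 182 161 130 114 112 112
 113 114 116 116]
189 [111 113 114 114 114 113 113 113 105 102 117 130 129 120 109 111 111 116
 115 115 116 114]
192 [109 112 112 110 111 111 110 110 100  73  53  47  51  67  90 107 114 116
 117 114 115 116]
195 [112 113 111 109 109 107 107 102  85  63  50  49  53  72  99 110 111 111
 109 109 108 109]
198 [114 113 112 111 109 109 109 101  78  56  50  50  53  73  98 109 111 111
 113 114 116 115]
201 [114 115 113 114 115 113 110 101  78  57  49  49  54  72  99 110 113 114
 114 116 117 116]
204 [111 111 109 109 111 115 114 104  77  54  49  50  55  77 104 113 113 112
 113 114 116 114]
207 [110 109 109 110 113 112 111 101  78  76  88  76  65  80 101 111 112 114
 112 114 115 115]
210 [109 108 108 111 110 110 109  99  78  86 104  85  69  83 102 108 110 110
 110 111 113 115]
213 [110 110 113 113 113 110 108  97  78 100 124 100  75  89 107 110 110 114
 117 116 114 113]
216 [111 113 112 113 113 113 107  91  88 119 142 120  93  98 108 114 117 115
 116 113 111 109]
219 [103 101 101 100 100 101 103 107 118 132 141 138 126 118 118 118 116 117
 115 118 117 116]
```

Call:
{"name": "step_arm", "arguments": {"rows": [[4,0.1,-2,-0.5],[4,0.1,-2,0],[4,0.1,-2,0],[4,0.1,-2,0],[1,0,0,0]], "jaw": 48}}

```text
time_s: 12.13
ee_pos: [0.5486, 0.0721, 0.1941]
eef_rot: [[0.001, 0.998, -0.07], [-0.001, -0.07, -0.998], [-1.0, 0.001, 0.001]]
wrist_force: [0.6, -0.1, 0.5]
width: 0.0409
```

Call:
{"name": "step_arm", "arguments": {"rows": [[0,0,-3,0],[0,0,-3,0],[0,0,-2,0],[0,0,-1,0],[0,0,0,0]]}}

```text
time_s: 12.55
ee_pos: [0.5427, 0.0721, 0.1056]
eef_rot: [[-0.003, 0.998, -0.07], [-0.001, -0.07, -0.998], [-1.0, -0.003, 0.001]]
wrist_force: [-0.8, 0.5, 0.3]
width: 0.0409
```

Call:
{"name": "step_arm", "arguments": {"rows": [[0,0,0,0],[0,0,0,0]]}}

```text
time_s: 12.72
ee_pos: [0.5444, 0.0725, 0.109]
eef_rot: [[0.003, 0.998, -0.07], [0.0, -0.07, -0.998], [-1.0, 0.003, -0.001]]
wrist_force: [0.1, -0.2, -0.3]
width: 0.0409
```

```bash
python3 look.py s12 scene 200 150 130 120 6
```

```text
[0.5443 0.0725 0.1092] [-0.6 -0.3 -0.4] 0.04089928275610838 12.7667 yaw -93.98981360392122
```

View pics/s12.png

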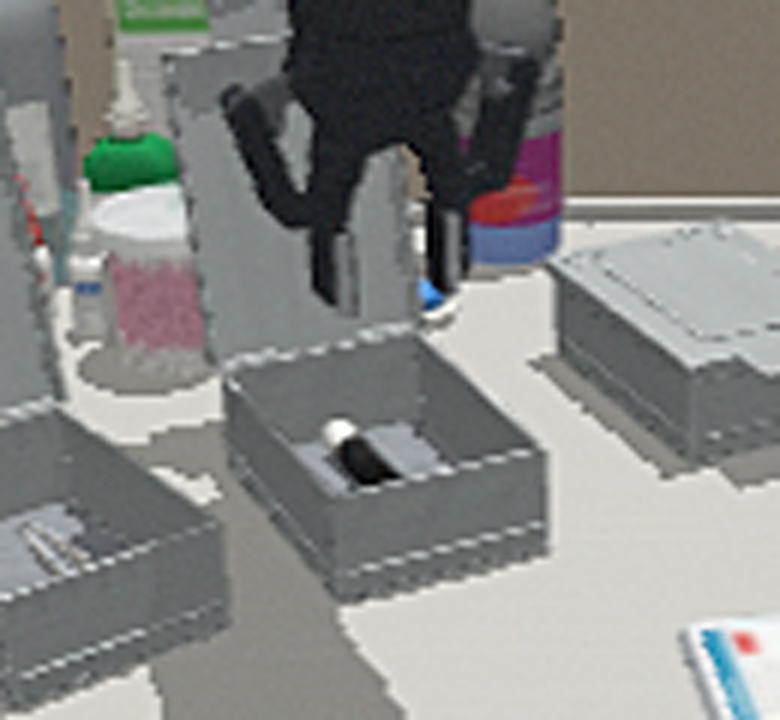

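Call:
{"name": "step_arm", "arguments": {"rows": [[1.15,0.05,0,0],[0,0,-3,0],[0,0,-3,0],[0,0,0,0],[0,0,0,0]]}}

```text
time_s: 13.18
ee_pos: [0.5538, 0.0727, 0.0479]
eef_rot: [[-0.001, 0.998, -0.069], [-0.0, -0.069, -0.998], [-1.0, -0.001, 0.0]]
wrist_force: [0.2, 0.8, 0.8]
width: 0.0412
```

```bash
python3 look.py s13 scene 200 150 130 120 6; python3 look.py t13 top 190 150 140 110 5
```

```text
[0.5549 0.0729 0.049 ] [ 0.1 -0.2 -0.3] 0.04080572268465947 13.2333 yaw -93.9848418380663
[0.5556 0.073  0.0496] [0.3 0.2 0.2] 0.04062626736564747 13.2833 yaw -93.98818934830379
```

View pics/s13.png

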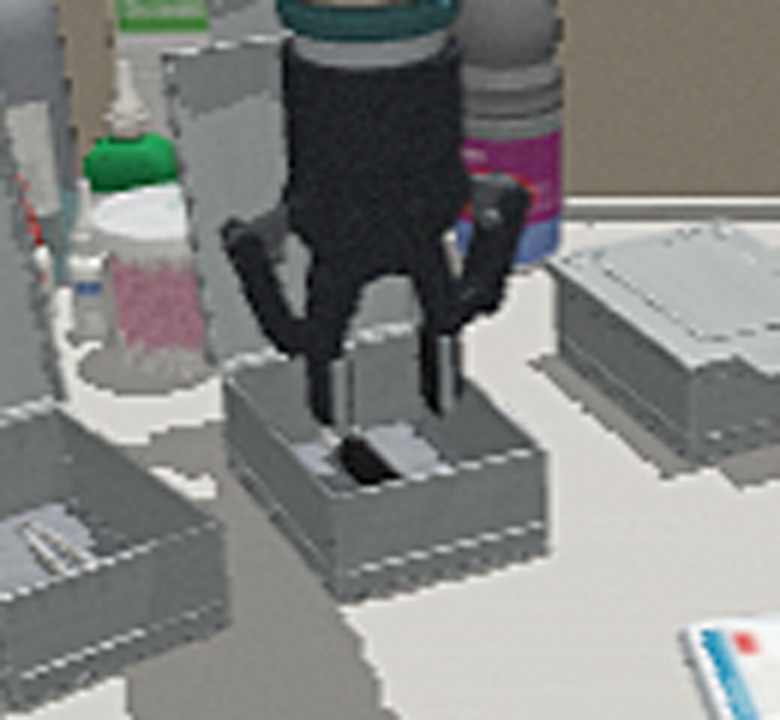

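View pics/t13.png

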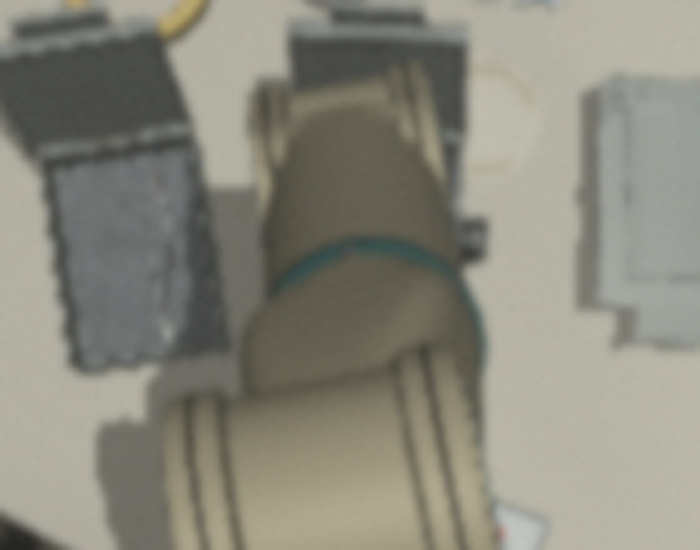

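Call:
{"name": "step_arm", "arguments": {"rows": [[0,0,-1.5,0],[0,0,-1,0],[0,0,0,0],[0,0,0,0]]}}

```text
time_s: 13.62
ee_pos: [0.5544, 0.0728, 0.0233]
eef_rot: [[0.0, 0.998, -0.069], [0.0, -0.069, -0.998], [-1.0, 0.0, -0.0]]
wrist_force: [0.5, 0.9, 0.3]
width: 0.0409
```

```bash
python3 look.py s14 scene 180 0 200 280 2
```

```text
[0.5547 0.0728 0.0235] [ 0.  -0.4  0.3] 0.04078291409817021 13.6667 yaw -93.98583453788355
```

View pics/s14.png

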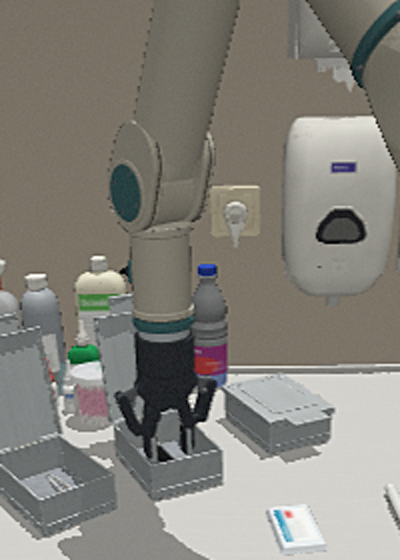

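Clear. Down to z≈0.011 and close.

Call:
{"name": "step_arm", "arguments": {"rows": [[0,0,-0.7,0],[0,0,-0.5,0],[0,0,0,0],[0,0,0,0]]}}

```text
time_s: 14.0
ee_pos: [0.5539, 0.0727, 0.0103]
eef_rot: [[-0.001, 0.998, -0.069], [-0.0, -0.069, -0.998], [-1.0, -0.001, 0.0]]
wrist_force: [-0.4, 0.4, -0.7]
width: 0.0413
```

Call:
{"name": "step_arm", "arguments": {"rows": [[0,0,0,0],[0,0,0,0],[0,0,0,0],[0,0,0,0],[0,0,0,0]], "jaw": 0, "newtons": 30}}

```text
time_s: 14.42
ee_pos: [0.5545, 0.0728, 0.0109]
eef_rot: [[0.001, 0.998, -0.069], [0.0, -0.069, -0.998], [-1.0, 0.001, -0.0]]
wrist_force: [-0.2, 0.1, 1.7]
width: 0.0162
```

Call:
{"name": "step_arm", "arguments": {"rows": [[0,0,0,0],[0,0,0,0]]}}

```text
time_s: 14.58
ee_pos: [0.5545, 0.0728, 0.0109]
eef_rot: [[0.0, 0.998, -0.069], [0.0, -0.069, -0.998], [-1.0, 0.0, -0.0]]
wrist_force: [0.2, -0.4, 2.7]
width: 0.0159
```

Call:
{"name": "step_arm", "arguments": {"rows": [[0,0,1,0],[0,0,2,0],[0,0,3,0],[0,0,3,0],[0,0,3,0]]}}

```text
time_s: 15.0
ee_pos: [0.5537, 0.0727, 0.1322]
eef_rot: [[-0.001, 0.998, -0.069], [-0.0, -0.069, -0.998], [-1.0, -0.001, 0.0]]
wrist_force: [1.0, 1.4, 0.5]
width: 0.0161
```

Call:
{"name": "step_arm", "arguments": {"rows": [[0,0,3,0],[-2,-1,0,0],[-3,-2,0,0],[0,0,0,0]]}}

```text
time_s: 15.33
ee_pos: [0.4967, 0.0386, 0.161]
eef_rot: [[-0.009, 0.997, -0.073], [-0.003, -0.073, -0.997], [-1.0, -0.009, 0.004]]
wrist_force: [-2.3, -0.6, -1.1]
width: 0.0165
```

```bash
python3 look.py s15 scene 200 120 200 150 4; python3 look.py t15 top 340 210 90 80 7
```

```text
[0.5003 0.0404 0.1612] [0.1 0.2 0.2] 0.016233891940079896 15.3833 yaw -94.14213918619099
[0.503  0.0418 0.1614] [ 0.1  0.2 -1.4] 0.015710002153065564 15.4333 yaw -94.07543287953222
```

View pics/s15.png

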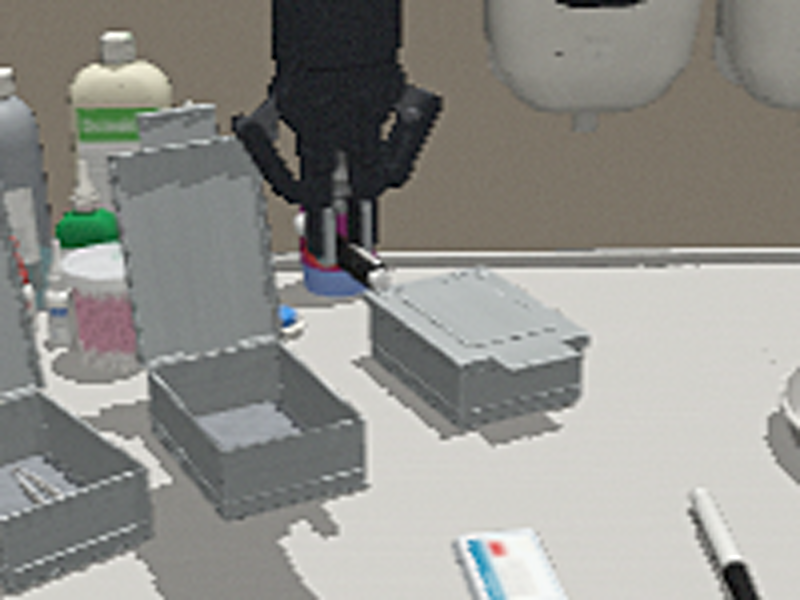

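View pics/t15.png

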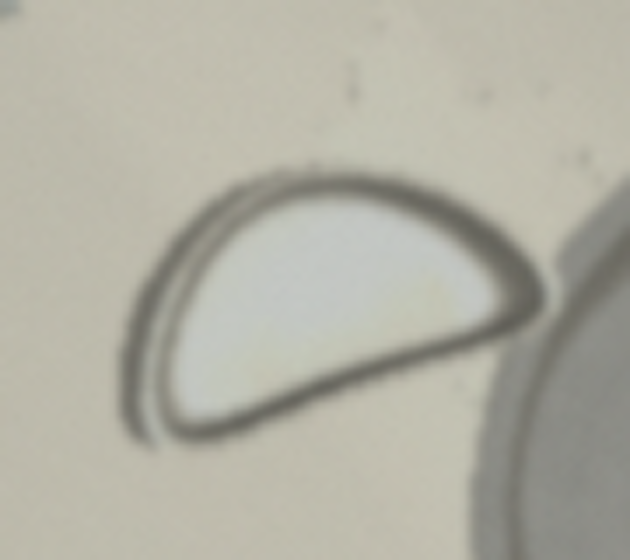

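Run:
```python
from h import *
for n,(x,y,w,h,k) in dict(t15=(350,225,75,55,10),s15=(380,190,60,60,10)).items():
    f=cv2.imread(f'pics/{n}_full.png')[y:y+h,x:x+w]
    g=cv2.resize(f,None,fx=k,fy=k,interpolation=cv2.INTER_CUBIC)
    g=np.clip((g.astype(float)-80)*1.6,0,255).astype('uint8')
    for i in range(0,w*k,100): cv2.line(g,(i,0),(i,8),(0,0,255),1)
    cv2.imwrite(f'pics/dish_{n}.png',g)
```

```text
(no output)
```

View pics/dish_t15.png

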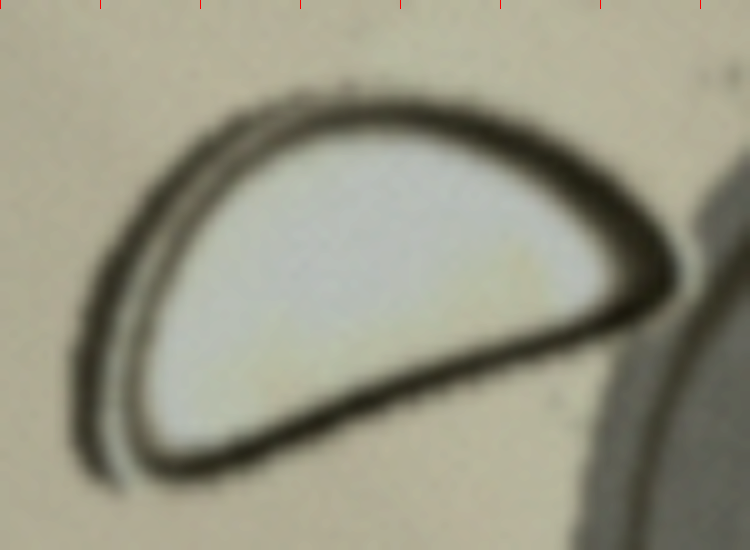

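View pics/dish_s15.png

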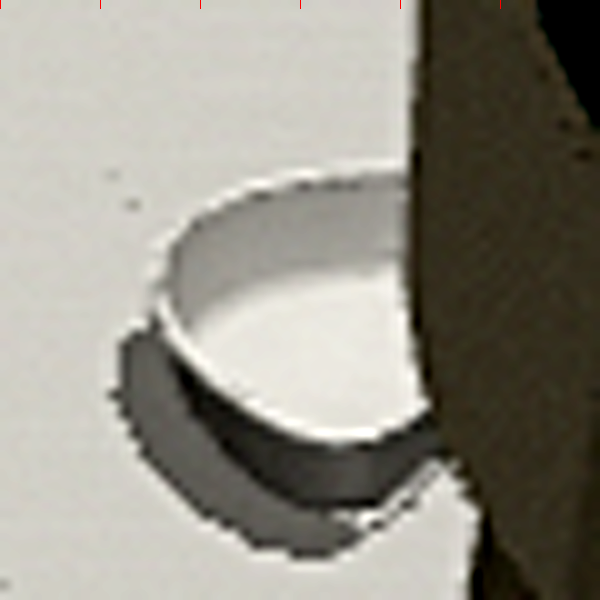

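Run:
```python
from h import *
np.set_printoptions(precision=4,suppress=True)
T=lambda u,v:(u/10+350-.45,v/10+225-.45)
S=lambda u,v:(u/10+380-.45,v/10+190-.45)
W=lambda u,v,z=.033:plane('top',*T(u,v),z)[:2]
# straight inner edge slope
P=[W(u,v) for u,v in((230,470),(320,428),(390,398),(480,368),(560,343),(630,322))]
P=np.array(P);d=np.polyfit(P[:,1],P[:,0],1);yaw=np.arctan(-d[0]);print('yaw straight',np.degrees(yaw),P)
R=np.array([W(u,v) for u,v in((102,420),(120,488),(180,483),(698,262),(685,240),(600,150),(480,95),(390,85),(280,92),(200,140),(140,240),(100,380))])
hull=cv2.minAreaRect((R*1000).astype('float32'));print(hull)
for y in np.radians([14,16,18,20,22]):
  ex=np.array([np.cos(y),np.sin(y)]);ey=np.array([-np.sin(y),np.cos(y)])
  A=np.vstack([R,P]);a=A@ex;b=A@ey
  print(np.degrees(y),a.min(),a.max(),np.ptp(a),b.min(),b.max(),np.ptp(b),'centre',ex*(a.min()+a.max())/2+ey*(b.min()+b.max())/2)
# left end in scene: rim leftmost outer
for s,t in(((155,300),(102,380)),):
  print(tri(S(*s),T(*t)))
F=np.array([W(u,v,.004) for u,v in((150,400),(160,440),(610,270),(390,140),(570,310),(390,370))]);print('floor',F)
```

```text
yaw straight 18.507106632813613 [[ 0.3207 -0.2591]
 [ 0.3333 -0.2881]
 [ 0.3422 -0.3107]
 [ 0.351  -0.3395]
 [ 0.3582 -0.3652]
 [ 0.3643 -0.3876]]
((393.5330505371094, -299.7052001953125), (100.94612884521484, 197.58810424804688), 21.49822235107422)
14.0 0.24850780965735797 0.3592407256310103 0.11073291597365231 -0.4905426841136591 -0.29387086645306026 0.19667181766059882 centre [ 0.3897 -0.307 ]
16.0 0.23687477267615697 0.345817145456663 0.108942372780506 -0.49974311385120773 -0.30249628823564756 0.19724682561556017 centre [ 0.3906 -0.3053]
18.0 0.22495314027221164 0.33197224035962436 0.10701910008741272 -0.5083346835840541 -0.3107531648870009 0.1975815186970532 centre [ 0.3914 -0.3034]
20.0 0.2097739384471505 0.31772287822411105 0.10794893977696055 -0.5163069258079086 -0.31863143667479493 0.19767548913311367 centre [ 0.3906 -0.3021]
22.0 0.1925844850683159 0.3030864197029392 0.1105019346346233 -0.5236501275736513 -0.326121505138411 0.19752862243524028 centre [ 0.389  -0.3011]
(array([ 0.355 , -0.21  ,  0.0609]), np.float64(0.013492714053181159))
floor [[ 0.3427 -0.2399]
 [ 0.3298 -0.2426]
 [ 0.381  -0.3903]
 [ 0.4249 -0.3212]
 [ 0.3684 -0.3767]
 [ 0.3505 -0.3178]]
```

Call:
{"name": "step_arm", "arguments": {"rows": [[-1,-2,0,-4],[-1.2,-3,0,-5],[-1.2,-3,0,-6],[-1.2,-3,0,-6],[-1.2,-3,0,-6]]}}

```text
time_s: 15.85
ee_pos: [0.4469, -0.098, 0.161]
eef_rot: [[0.001, 0.855, -0.518], [0.0, -0.518, -0.855], [-1.0, 0.001, -0.001]]
wrist_force: [0.7, -0.8, -1.7]
width: 0.0161
```

Call:
{"name": "step_arm", "arguments": {"rows": [[-1.2,-3,0,-6],[-1.2,-3,0,-6],[-1.2,-3,0,-6],[-1.2,-3,0,-6],[-1.2,-3,0,-6]]}}

```text
time_s: 16.27
ee_pos: [0.3869, -0.2486, 0.161]
eef_rot: [[0.001, 0.482, -0.876], [-0.0, -0.876, -0.482], [-1.0, 0.001, -0.001]]
wrist_force: [1.9, -0.1, -0.7]
width: 0.0159
```

Call:
{"name": "step_arm", "arguments": {"rows": [[-0.6,-3,0,-6],[-0.2,-2,0,-3],[0,0,0,0],[0,0,0,0],[0,0,0,0]]}}

```text
time_s: 16.68
ee_pos: [0.3791, -0.2963, 0.1605]
eef_rot: [[0.0, 0.344, -0.939], [0.001, -0.939, -0.344], [-1.0, -0.001, -0.0]]
wrist_force: [0.4, 0.4, -0.8]
width: 0.0163
```

```bash
python3 look.py s16 scene 340 100 140 150 4; python3 look.py t16 top 300 170 150 120 5; python3 -c "
from h import *
s=ctrl.get_state();print(np.round(s['joint_pos'],2))"
```

```text
[ 0.3791 -0.2959  0.1606] [ 0.5  1.3 -1. ] 0.016081325877482407 16.7333 yaw -159.83056796454628
[ 0.379  -0.2958  0.1606] [ 0.  -0.8 -0.4] 0.015959601737412805 16.7833 yaw -159.8188728984445
[ 0.39  0.52  0.31  2.06 -0.27  0.61 -1.9 ]
```

View pics/s16.png

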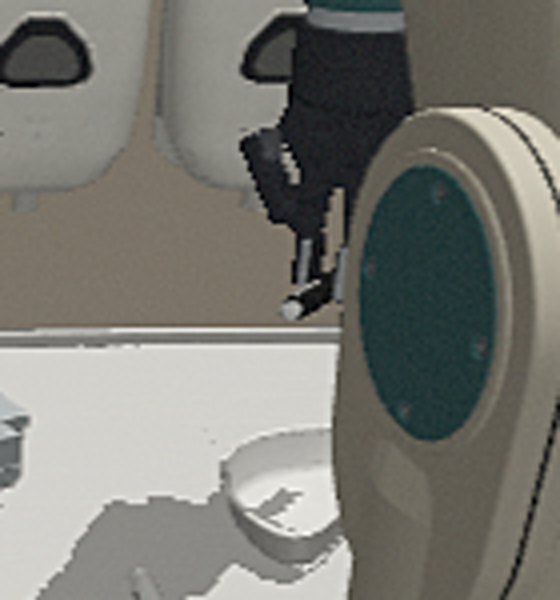

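View pics/t16.png

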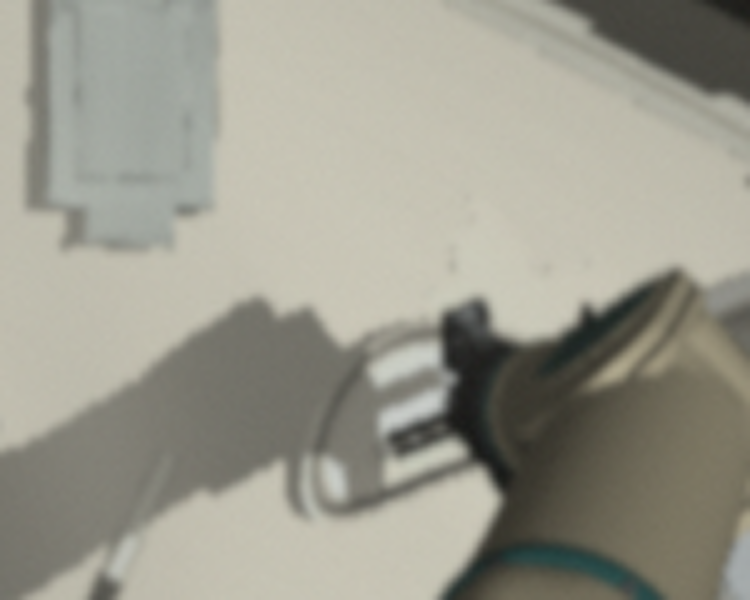

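Call:
{"name": "step_arm", "arguments": {"rows": [[-0.1,-1.3,0,-1.7],[0,0,-3,0],[0,0,-3,0],[0,0,-3,0],[0,0,-1,0]]}}

```text
time_s: 17.2
ee_pos: [0.376, -0.3092, 0.0577]
eef_rot: [[-0.004, 0.314, -0.949], [0.003, -0.949, -0.314], [-1.0, -0.004, 0.002]]
wrist_force: [-0.8, -0.0, 0.2]
width: 0.0163
```

Call:
{"name": "step_arm", "arguments": {"rows": [[0,0,0,0],[0,0,0,0]]}}

```text
time_s: 17.37
ee_pos: [0.3773, -0.3106, 0.0609]
eef_rot: [[-0.0, 0.314, -0.949], [-0.0, -0.949, -0.314], [-1.0, -0.0, 0.0]]
wrist_force: [1.1, -0.7, -0.4]
width: 0.0159
```

```bash
python3 look.py s17 scene 360 150 100 110 5; python3 look.py t17 top 340 210 90 80 7
```

```text
[ 0.3778 -0.311   0.0616] [-0.2 -0.1 -0.3] 0.01608575082901292 17.4167 yaw -161.704354957918
[ 0.3781 -0.3111  0.062 ] [ 0.1 -0.3 -1. ] 0.01630140695690863 17.4667 yaw -161.6908010582475
```

View pics/s17.png

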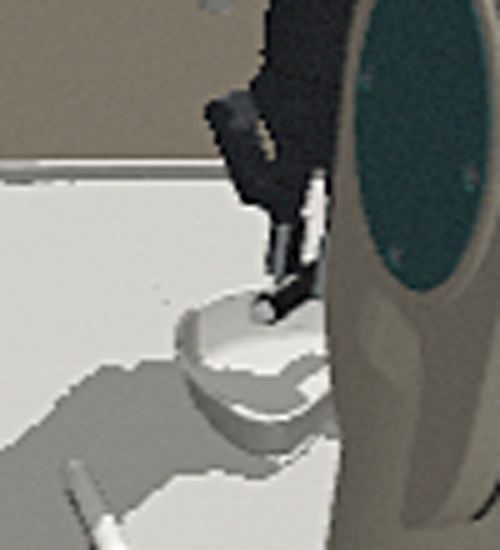

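View pics/t17.png

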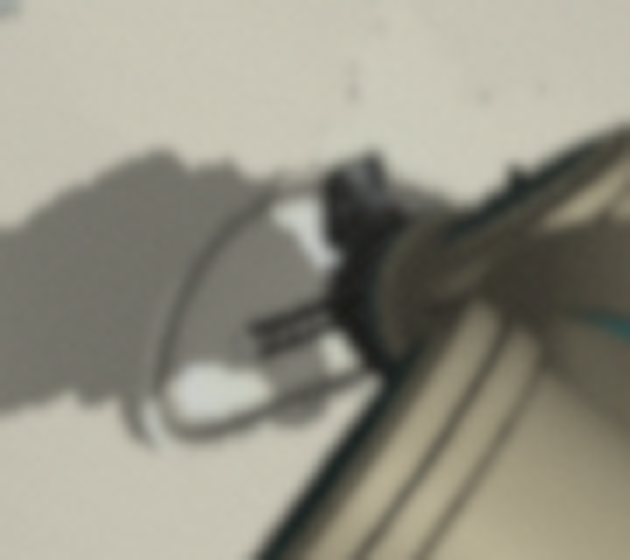

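Run:
```python
from h import *
P=plane('top',250/7+340-.43,340/7+210-.43,.07);print(P)
ex=np.array([.948,.317]);ey=np.array([-.317,.948]);c=np.array([.391,-.303])
print((P[:2]-c)@ex,(P[:2]-c)@ey)
# floor boundary in dish frame, top picture with floor z
T=lambda u,v:(u/10+350-.45,v/10+225-.45)
for u,v in((150,400),(150,350),(165,300),(200,230),(160,440),(230,445),(320,405),(390,370),(480,345),(570,318),(610,270),(590,230),(550,195),(500,165),(390,140)):
  p=plane('top',*T(u,v),.005)[:2]-c; print((u,v),np.round([p@ex,p@ey],4))
```

```text
[ 0.36311795 -0.26214391  0.07      ]
-0.013480800514242598 0.04757017774488444
(150, 400) [-0.0257  0.0753]
(150, 350) [-0.0106  0.0696]
(165, 300) [0.0028 0.0592]
(200, 230) [0.0201 0.0405]
(160, 440) [-0.0388  0.0768]
(230, 445) [-0.048   0.0562]
(320, 405) [-0.0458  0.0243]
(390, 370) [-0.043  -0.0009]
(480, 345) [-0.0453 -0.0311]
(570, 318) [-0.0471 -0.0616]
(610, 270) [-0.037  -0.0793]
(590, 230) [-0.0228 -0.078 ]
(550, 195) [-0.0078 -0.07  ]
(500, 165) [ 0.0067 -0.0583]
(390, 140) [ 0.0264 -0.0278]
```

Call:
{"name": "step_arm", "arguments": {"rows": [[-0.35,0.4,0,0],[0,0,-2,0],[0,0,-1.5,0],[0,0,0,0],[0,0,0,0]]}}

```text
time_s: 17.88
ee_pos: [0.3736, -0.306, 0.0263]
eef_rot: [[-0.0, 0.314, -0.949], [0.0, -0.949, -0.314], [-1.0, -0.0, 0.0]]
wrist_force: [-0.9, -0.7, 0.6]
width: 0.0159
```

```bash
python3 look.py s18 scene 360 150 100 110 5; python3 look.py t18 top 340 210 90 80 7
```

```text
[ 0.3739 -0.3064  0.0266] [-0.4 -0.4 -0.1] 0.016017735994427008 17.9333 yaw -161.68648283139513
[ 0.3742 -0.3066  0.0268] [ 0.8 -0.1 -0.4] 0.016091972373018504 17.9833 yaw -161.6844399118826
```

View pics/s18.png

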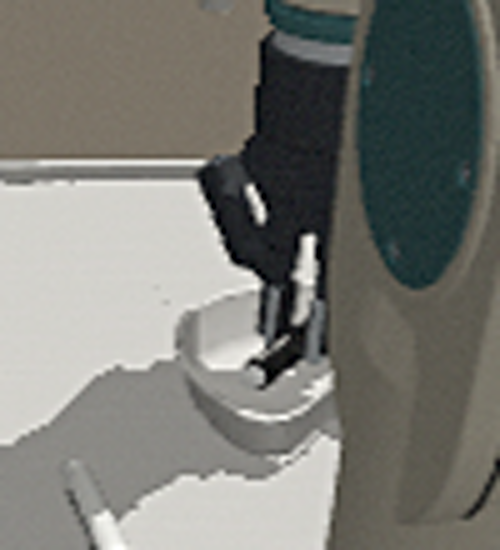

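View pics/t18.png

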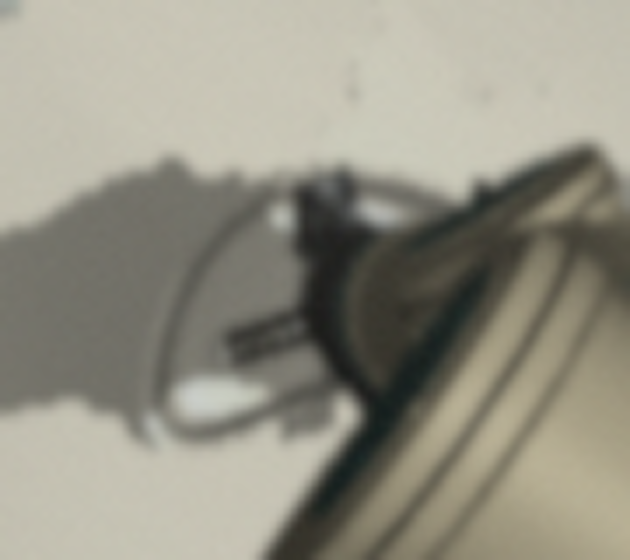

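Run:
```python
from h import *
P=plane('top',230/7+340-.43,347/7+210-.43,.033)
ex=np.array([.948,.317]);ey=np.array([-.317,.948]);c=np.array([.391,-.303])
for q in(P[:2],np.array([.3744,-.3067])): print((q-c)@ex,(q-c)@ey)
print(tri((262/5+360-.4,374/5+150-.4),(238/7+340-.43,347/7+210-.43)))
```

```text
-0.016029887208084254 0.05024724413937514
-0.016909699999999996 0.0017546000000000198
(array([ 0.35882671, -0.26558534,  0.03009542]), np.float64(0.002637372081013056))
```

Call:
{"name": "step_arm", "arguments": {"rows": [[0,0,-0.6,0],[0,0,-0.6,0],[0,0,0,0],[0,0,0,0]]}}

```text
time_s: 18.32
ee_pos: [0.3736, -0.306, 0.0134]
eef_rot: [[-0.001, 0.314, -0.949], [0.0, -0.949, -0.314], [-1.0, -0.001, 0.0]]
wrist_force: [1.0, -0.1, -0.9]
width: 0.0162
```

Call:
{"name": "step_arm", "arguments": {"rows": [[0,0,-0.3,0],[0,0,-0.2,0],[0,0,0,0],[0,0,0,0]]}}

```text
time_s: 18.65
ee_pos: [0.3736, -0.3062, 0.0085]
eef_rot: [[-0.0, 0.314, -0.949], [0.0, -0.949, -0.314], [-1.0, -0.0, 0.0]]
wrist_force: [0.1, 0.3, -0.9]
width: 0.016
```

```bash
python3 look.py s19 scene 360 150 100 110 5
```

```text
[ 0.3737 -0.3062  0.0087] [-0.2 -0.5  0.4] 0.01589830358214798 18.7 yaw -161.6862105025652
```

View pics/s19.png

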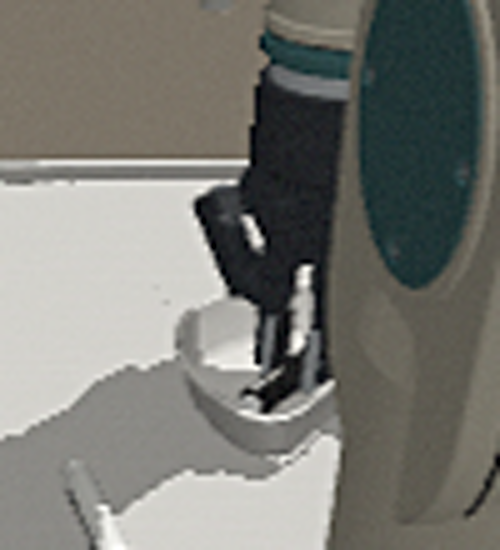

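Call:
{"name": "step_arm", "arguments": {"rows": [[0,0,-0.1,0],[0,0,0,0],[0,0,0,0]]}}

```text
time_s: 18.95
ee_pos: [0.3738, -0.3062, 0.0077]
eef_rot: [[0.0, 0.314, -0.949], [-0.0, -0.949, -0.314], [-1.0, 0.0, 0.0]]
wrist_force: [-0.1, -0.2, 0.2]
width: 0.0156
```

Call:
{"name": "step_arm", "arguments": {"rows": [[0,0,-0.1,0],[0,0,0,0],[0,0,0,0]]}}

```text
time_s: 19.2
ee_pos: [0.3738, -0.3063, 0.0068]
eef_rot: [[0.0, 0.314, -0.949], [-0.0, -0.949, -0.314], [-1.0, 0.0, -0.0]]
wrist_force: [0.0, 0.8, 0.7]
width: 0.0162
```

Call:
{"name": "step_arm", "arguments": {"rows": [[0,0,-0.1,0],[0,0,0,0],[0,0,0,0]]}}

```text
time_s: 19.45
ee_pos: [0.3738, -0.3063, 0.0065]
eef_rot: [[0.001, 0.314, -0.949], [-0.0, -0.949, -0.314], [-1.0, 0.0, -0.001]]
wrist_force: [-0.8, 0.7, 9.6]
width: 0.0159
```

Contact (9.6 N). Back off a hair and open slightly.

Call:
{"name": "step_arm", "arguments": {"rows": [[0,0,0.08,0],[0,0,0,0]]}}

```text
time_s: 19.62
ee_pos: [0.3738, -0.3063, 0.0067]
eef_rot: [[0.0, 0.314, -0.949], [-0.0, -0.949, -0.314], [-1.0, 0.0, -0.0]]
wrist_force: [0.4, -0.2, 0.7]
width: 0.0161
```

Call:
{"name": "step_arm", "arguments": {"rows": [[0,0,0,0],[0,0,0,0],[0,0,0,0],[0,0,0,0]], "jaw": 28}}

```text
time_s: 19.95
ee_pos: [0.3737, -0.3061, 0.0064]
eef_rot: [[-0.0, 0.314, -0.949], [0.0, -0.949, -0.314], [-1.0, -0.0, 0.0]]
wrist_force: [-0.8, 0.1, 0.6]
width: 0.024
```

```bash
python3 look.py s20 scene 360 150 100 110 5
```

```text
[ 0.3737 -0.3062  0.0064] [-0.2 -0.3 -0.7] 0.024254145424845268 20.0 yaw -161.68363374299904
```

View pics/s20.png

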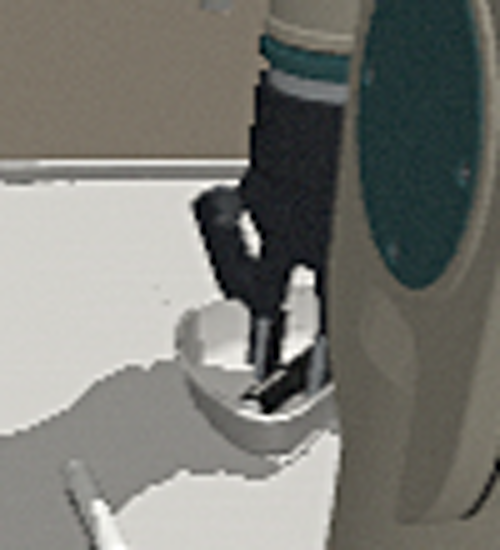

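Released. Rise straight up, then withdraw.

Call:
{"name": "step_arm", "arguments": {"rows": [[0,0,1,0],[0,0,2,0],[0,0,3,0],[0,0,3,0],[0,0,3,0]]}}

```text
time_s: 20.42
ee_pos: [0.3733, -0.3059, 0.1283]
eef_rot: [[-0.0, 0.314, -0.949], [0.0, -0.949, -0.314], [-1.0, -0.001, 0.0]]
wrist_force: [1.4, 0.4, 0.1]
width: 0.0238
```

Call:
{"name": "step_arm", "arguments": {"rows": [[0,0,3,0],[0,0,3,0],[-1,-3,1,0],[-2,-3,1,0],[-2,-3,0,0]]}}

```text
time_s: 20.83
ee_pos: [0.3248, -0.3976, 0.2096]
eef_rot: [[0.004, 0.318, -0.948], [-0.003, -0.948, -0.318], [-1.0, 0.004, -0.003]]
wrist_force: [-0.0, 0.0, 0.7]
width: 0.0239
```

Call:
{"name": "step_arm", "arguments": {"rows": [[-2,-3.5,0,0],[-2,-3.5,0,0],[-2,-3.5,0,0],[-2,-3.5,0,0],[0,0,0,0]]}}

```text
time_s: 21.25
ee_pos: [0.236, -0.544, 0.208]
eef_rot: [[-0.004, 0.304, -0.953], [-0.008, -0.953, -0.304], [-1.0, 0.007, 0.006]]
wrist_force: [-0.9, 0.2, 0.3]
width: 0.024
```

```bash
python3 look.py s21 scene 130 110 330 170 2; python3 look.py t21 top 180 140 260 160 3
```

```text
[ 0.239  -0.54    0.2074] [ 0.2  0.9 -0.5] 0.02340325310418014 21.3 yaw -162.1450895818218
[ 0.2416 -0.5372  0.2069] [0.5 0.8 0. ] 0.024022041974761973 21.35 yaw -161.93064588731536
```

View pics/s21.png

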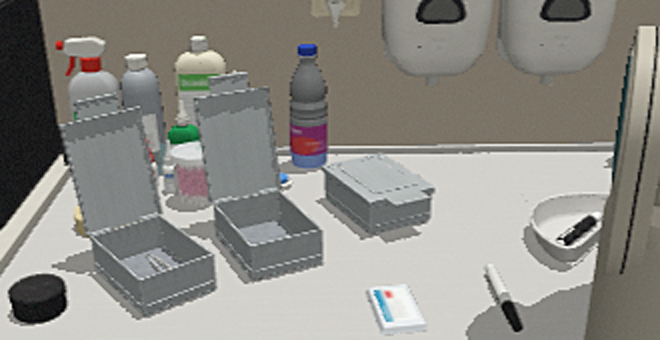

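View pics/t21.png

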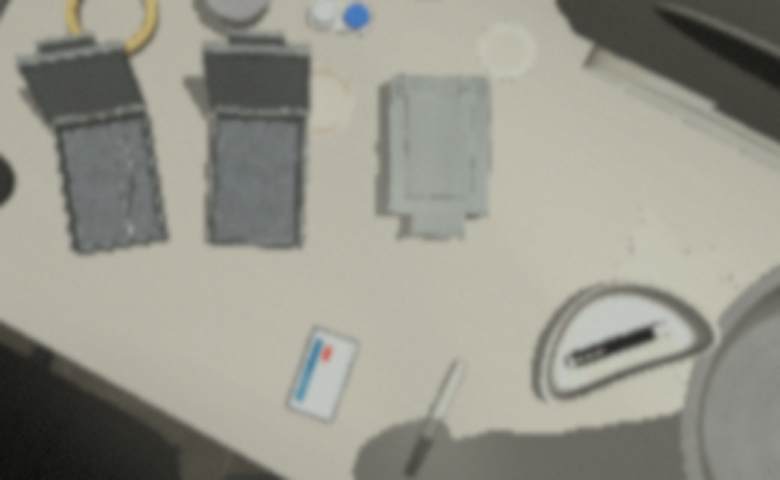

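Run:
```python
from h import *
f=cv2.imread('pics/t21_full.png')[225:280,350:425];cv2.imwrite('pics/d21.png',cv2.resize(f,None,fx=10,fy=10,interpolation=cv2.INTER_CUBIC))
```

```text
(no output)
```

View pics/d21.png

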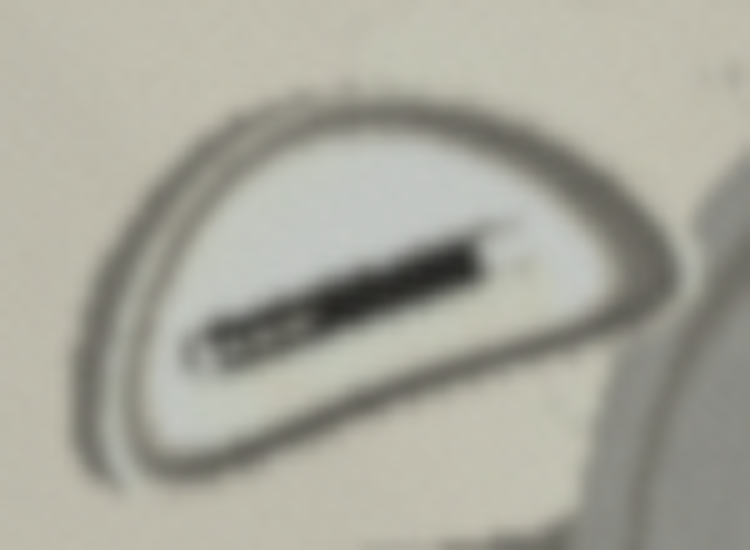

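Call:
{"name": "step_arm", "arguments": {"rows": [[0,0,0,0],[0,0,0,0],[0,0,0,0]]}}

```text
time_s: 21.6
ee_pos: [0.2452, -0.5347, 0.2066]
eef_rot: [[0.001, 0.317, -0.949], [0.001, -0.949, -0.317], [-1.0, -0.001, -0.001]]
wrist_force: [0.1, -0.4, -0.2]
width: 0.0235
```

It lies wholly within the dish floor, from about pixel (185,350) to (535,230) in the enlarged crop, clear of the walls.

```bash
python3 -c "
from bench import workorder
print(workorder.close_job())"
```

```text
the job is handed in; nothing more can be done
None
```

The penlight was in the middle case. It now lies flat in the kidney dish, and the job is handed in at about 21.6 s of the 72 s allowed.

- **Cases:** I pinched the lift lips and swung the left lid wide open (forceps inside), then the middle lid. I never touched the right-hand case, so it is still shut.
- **Placing:** I lowered the penlight until it touched the dish floor, which read about 10 N. I then eased off, opened the jaws slightly and withdrew.
- **Last pictures:** Both opened lids rest on their stops and the right case is shut. The penlight lies lengthwise on the dish floor, clear of the walls. The other items look unmoved.
- **Disagreements:** The camera y positions read about 2–3 mm higher than where the lips actually were, and the jaws took that up. The fitted dish centre was uncertain by about 4 mm along its x. One two-view match on the dish rim did not agree with itself, so I dropped it.

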